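# Trip the pinhole latch and put the setting-up kit away

### The arm

A 6-joint arm with a two-finger parallel gripper is mounted at the origin on the work surface. World frame = base frame: x ahead of the robot, y to its left, z up, the work surface at z = 0. Lengths are in m, angles in rad, forces in N, time in s.
With the tool pointing down it reaches from about 0.325 to 0.925 m from the base axis. Payload 3.1 kg.
Tool frame: the origin (TCP) lies midway between the tips of the shut fingers; the grasp point (between the pads) lies 19 mm behind it; z points along the fingers, y is the line along which they close (so a half turn about z gives the same grasp; the last joint's range is limited). The gripper opens to 85 mm and grips with 20 to 120 N. Pads are 22 mm wide; open, the fingers measure 114 mm over their backs; the gripper's body (76 mm by 85 mm) begins 54 mm behind the grasp point. The pads swing forward as they close: fully open they stand 13 mm farther back than shut.
Start: joints at [-1.231, 0.217, 1.613, -0, 1.311, -0.112], TCP at [0.273, -0.562, 0.231] pointing down, gripper open.
Joint ranges: [-2.75, 2.75], [-0.78, 2.1], [0.31, 2.55], [-1.13, 4.27], [0.13, 2.63], [-2.58, 2.58]. Speed limits (rad/s): [2.79, 2.79, 3.14, 3.14, 3.14, 3.14].

### API

Orientations are given as a unit quaternion [w, x, y, z].
In Python, from plant import robot gives the robot as it stands.
- The arm moves only by the tool move_arm, never from a script. Its argument "rows" is a list of rows, each a list of 3 entries, a list of its own where there are three numbers: the shift along the tool's x, y, z in cm, then the turn, a rotation vector about the tool's x, y, z in rad, then the finger opening in cm, from 0 to 8.54. A call has 1 to 5 rows; each row shifts and turns the commanded pose from where the row before left it, along the tool's axes as they then stand; what a row does not reach is not made up. A row lasts 1/10 s, in which the tool goes at most 50 mm and 8.59 degrees, less where a joint would pass 70% of its speed; a pose out of reach is approached as far as the arm can. A call with a gripper value outside its range is refused whole. The fingers move at their own pace and stop on an object; the grip force is fixed at half the most. Time passes only in rows, so rows that do not move let the fingers close. It gives the time, the measured TCP pose, the force, the opening and the grip force at its end, in the units of the state.
- robot.get_state(): the state, without advancing time (a new reading comes with each control period).
- robot.snapshot(name): name is "scene" or "top"; returns (picture, depth): 420x560x3 uint8, red, green, blue; 420x560 float32, m along the optical axis (not along the pixel's ray), 0 where there is no reading.
- robot.camera_params(name): a dict with "fx", "fy", "cx", "cy" (pixels), "k1" (the pictures are not rectified: a ray, as slopes to the right and down, at radius r is drawn at 1 + k1 r^2 times it, then the intrinsics apply), "R" (3x3) and "t" (3): a world point X has camera coordinates R X + t. Camera axes: x right, y down, z forward; pixel columns grow to the right and rows downward; lengths in m; the calibration is good to about 2 mm. A picture is of the moment at which its call begins. camera_params takes no time and is no camera call.
- robot.job_done(): hands the job in; it is judged then, once.
The state is a dict: "time": time; "joint_positions": joint angles; "joint_vel": joint speeds; "joint_torque": joint torques, N m; "ee_pos": TCP position; "eef_rot": TCP orientation; "wrist_force": force on the tool from outside, world axes, zero at the start; "wrist_torque": the same for the moment, N m; "gripper_width": finger opening in m; "gripper_force": force on a finger pad.
Only numpy, scipy, OpenCV 4.12 (cv2) and the standard library are available. Lean on these libraries where they do the work, as an engineer would, in place of code of your own. Each camera call takes 0.05 s, during which the arm holds its last target. There are 200 camera calls.

### The job

Put away the parallels and vee blocks that lie on the rubber mat: first slide the little drill vice along the bench, never lifting it, from in front of the drawer cabinet to the middle of its white painted outline and square with it; only then push the release rod from the wooden tool block down the small hole in the cabinet's top until the drawer springs out, and stand the rod back upright, right down in its hole. Pull the drawer open, lay every parallel in the wide compartment and stand every vee block, vee upwards, in the narrow one, each on the drawer's floor and none on top of another, then push the drawer shut until it stays latched. Leave all the other tools and containers undisturbed.

Things in the scene. Friction and masses are not known exactly. Their poses are not given: they have to be found in the camera images.
- cabinet: grey steel bench cabinet with one drawer, 260 deep (x) by 320 wide (y) by 100 high, fixed to the bench; origin at the centre of its underside; its front faces its own -x, 130 mm from the origin. Blue drawer front with label holder, no handle. A sprung ejector (5 N) inside pushes the drawer out when the latch is tripped
- drawer (a joint): drawer travel in m: 0 shut (latched it rests at 0 to 0.003), 0.165 fully out towards the cabinet's -x. Tripped, it springs out about 0.05 and stops; then it slides with 1.5 to 3 N and stays where left. Shutting: the last 50 mm works against the ejector, the last 25 mm also over the latch (10 to 15 N in all); pushed fully home, the latch snaps up and holds it
- drawer_front (a point): middle of the upper edge of the drawer's front board, on the moving drawer; axes as the cabinet's. The board is 12 thick (x), 316 wide, from 14 to 88 mm above the bench; this point is on its 88 mm top edge, mid thickness, and 6 mm in front of the cabinet's face when shut. Once sprung out, the board can be pinched from above
- wide_in (a point): centre of the floor of the drawer's wide compartment (cabinet's +y side, left seen from the robot), on the moving drawer; axes as the cabinet's. Inside 175 (x) by 169 (y); floor 26 mm above the bench; walls 44, divider 30, front board 62 mm above the floor. Fully out, it is clear of the cabinet from 87 mm in front of this point (-x) to 77 mm behind it
- narrow_in (a point): centre of the floor of the drawer's narrow compartment (right, cabinet's -y), on the moving drawer; axes as the cabinet's. Inside 175 (x) by 92 (y), same floor, walls and clear length as the wide one
- release_hole (a point): centre of the mouth of the release hole, 12 mm diameter, ringed in brass, in the cabinet's flat top (10 mm thick, 100 mm above the bench), near its right front corner; axes as the cabinet's. Hidden 38 mm below the mouth is the pad of the spring latch: pushed down (4 N at first, 7 N at 10 mm; bottoms at 14 mm) it frees the drawer after about 6 mm, and rises again by itself
- rod: release rod, steel, 180 long: pin 8 mm diameter for the lower 110 mm, dark round handle 16 mm diameter for the upper 70 mm; 0.14 kg; origin at the centre of the pin's lower tip, z along the rod towards the handle. Starts upright in the middle hole of the wooden tool block, tip 10 mm above the bench
- tool_block: wooden block 60 (x) by 124 (y) by 60 high, fixed, with the rod's hole in the middle of its top and two short dark punches fixed 44 mm to either side of it (y), their tops 105 and 98 mm above the bench; origin at the centre of its underside. Stands left or right of the cabinet
- rod_hole (a point): centre of the mouth of the rod's hole in the tool block's top, 60 mm above the bench; the hole is 12 mm diameter and 50 mm deep; axes as the block's
- vice: small aluminium drill vice, 0.9 kg, loose on the bench before the cabinet; origin under the centre of its base, 140 long (its x) by 75 wide, 12 thick (44 mm wide bed to 22 mm). Fixed jaw 28 thick (x) by 70 wide, centred 45 mm along +x, top 52 mm up; moving jaw 39 mm from it towards -x; screw with cross handle reaches to 101 mm on the -x side
- outline: the vice's parking place: white painted rectangle on the bench, 164 (its x) by 99 mm, lines 7 mm wide, no height; origin at its centre; left or right of the cabinet. The vice stands centred in it, lengthwise, either way round, its cross handle overhanging one end
- mat: black rubber mat 210 (x) by 270 (y) by 2 mm, fixed, on the other side from the outline; origin at the centre of its underside
- parallel_1: plain steel parallel, a bar 120 long (its x) by 24 wide (its y) by 18 high, two dark cross-drilled marks on its long sides, about 0.4 kg; origin at the centre of its underside; lies flat on the rubber mat; in the drawer it may lie on any long face. May be absent
- parallel_2: plain steel parallel, a bar 120 long (its x) by 24 wide (its y) by 18 high, two dark cross-drilled marks on its long sides, about 0.4 kg; origin at the centre of its underside; lies flat on the rubber mat; in the drawer it may lie on any long face. May be absent
- vee_1: plain steel vee block, 60 long (its x) by 40 wide (its y) by 40 high with a 90-degree vee groove along its top, about 0.4 kg; origin at the centre of its underside; stands on the rubber mat. May be absent
- vee_2: plain steel vee block, 60 long (its x) by 40 wide (its y) by 40 high with a 90-degree vee groove along its top, about 0.4 kg; origin at the centre of its underside; stands on the rubber mat. May be absent
- oil_can: bystander: green oil bottle, 56 mm diameter, 130 high, beside the cabinet on the side away from the tool block
- tin: bystander: steel tin, 70 diameter, 70 high, on the cabinet's top at the back
- hammer: bystander: hammer lying at the far left; origin between its ends, on the bench
- spanner: bystander: spanner lying at the far right; origin between its ends, on the bench
- file: bystander: flat file with wooden handle, 255 long, lying near the robot
- square: bystander: engineer's square, 100 by 150, lying near the robot on the right
- jar: bystander: glass jar, 60 diameter, 75 high, near the robot on the left
There are look-alikes about, which are no part of the job. What is shaped like the parallel_1 but green is not meant. Leave any orange look-alike of the vee_1 alone.

How it is judged:
On the way, in this order (a step that is already met when the one before it is completed fails the run):
1. the vice has been slid into its painted outline while the drawer is still shut (horizontal distance between vice and outline below 0.015 m and angle between the x axis of vice and the x axis of outline, either way round below 0.14 rad and value of joint drawer below 0.01 m), for 0.2 s.
2. the drawer has sprung out with the rod in the release hole (value of joint drawer above 0.03 m and horizontal distance between rod and release_hole below 0.01 m and z of rod in the frame of release_hole below -0.02 m), for 0.1 s.
At the end, for the whole second after the job is handed in: Drawer latched within 5 mm of home; parallels on the wide floor, vee blocks vee upwards (8 degrees) on the narrow floor, none stacked, at rest; rod 40 mm or more down its block hole, within 8 degrees of upright; vice within 15 mm and 8 degrees of its outline (value of joint drawer below 0.005 m and horizontal distance between rod and rod_hole below 0.008 m and z of rod in the frame of rod_hole below -0.04 m and angle between each of rod, vee_1, vee_2's own z axis and vertical below 0.15 rad and horizontal distance between vice and outline below 0.015 m and angle between the x axis of vice and the x axis of outline, either way round below 0.14 rad and linear speed of each of vice, parallel_1, parallel_2, vee_1, vee_2 below 0.02 m/s and x of parallel_1 in the frame of wide_in between -0.088 and 0.088 m and y of parallel_1 in the frame of wide_in between -0.084 and 0.084 m and z of each of parallel_1, parallel_2 in the frame of wide_in below 0.016 m and x of parallel_2 in the frame of wide_in between -0.088 and 0.088 m and y of parallel_2 in the frame of wide_in between -0.084 and 0.084 m and x of vee_1 in the frame of narrow_in between -0.088 and 0.088 m and y of vee_1 in the frame of narrow_in between -0.046 and 0.046 m and z of each of vee_1, vee_2 in the frame of narrow_in below 0.008 m and x of vee_2 in the frame of narrow_in between -0.088 and 0.088 m and y of vee_2 in the frame of narrow_in between -0.046 and 0.046 m); the robot touches nothing.
It fails at once if the vice is lifted more than 12 mm off the bench or tipped (height (world z) of vice above 0.012 m or angle between vice's own z axis and vertical above 0.2 rad).
It fails at once if another tool or container is moved more than 30 mm (distance of any of oil_can, tin, hammer, spanner, file, square, jar from where it was at the start of the episode above 0.03 m).
Of parallel_1, parallel_2, vee_1, vee_2 only 2 to 4 are there at a start; the rules pass over those that are not, and their reading is None.
At some moment in a run one of vice, parallel_1, parallel_2 may be knocked a few centimetres aside while the robot is not near it.
It also fails if it takes over 210 s, if anything falls off the work surface, if the arm or the gripper's body presses on something with over 40 N, if the wrist force passes 120 N, or if a joint passes its speed limit or range.

## Working session

There is one attempt and no reset: what is moved stays moved. The work goes in short steps, Python scripts to look and compute and a tool call to move; the robot and the scene stay as the last step left them, time stands still between calls to the robot, and variables do not carry over. Pictures are saved under pics/ and viewed, at most 14 in all, crops included, and the job is handed in when it is done.

Besides the shell and the picture viewer there is one more tool, called after "Emit:" by a JSON object that holds its "op" and its "data". move_arm: Moves the arm, as the interface text tells. Its arguments: {"type":"object","properties":{"rows":{"type":"array"}},"required":["rows"]}

```bash
ls; mkdir -p pics
cat > h.py <<'E'
import numpy as np, cv2
from plant import robot
def cam(n):
    p=robot.camera_params(n); return {k:(np.array(v) if k in 'Rt' else v) for k,v in p.items()}
def snap(n,f=None):
    im,d=robot.snapshot(n)
    if f: cv2.imwrite(f'pics/{f}.png',im[:,:,::-1]); np.savez(f'pics/{f}.npz',im=im,d=d)
    return im,d
def slopes(p,uv):
    uv=np.atleast_2d(np.array(uv,float)); x=np.c_[(uv[:,0]-p['cx'])/p['fx'],(uv[:,1]-p['cy'])/p['fy']]
    s=x.copy()
    for _ in range(20): s=x/(1+p['k1']*(s**2).sum(1,keepdims=True))
    return s
def onplane(n,uv,z):
    p=cam(n); s=slopes(p,uv); d=np.c_[s,np.ones(len(s))]@p['R']; c=-p['R'].T@p['t']
    return c+d*((z-c[2])/d[:,2])[:,None]
def pts(n,uv,depth):
    p=cam(n); s=slopes(p,uv); X=np.c_[s,np.ones(len(s))]*np.array(depth)[:,None]
    return (X-p['t'])@p['R']
def cloud(n,d):
    v,u=np.mgrid[:d.shape[0],:d.shape[1]]
    P=pts(n,np.c_[u.ravel(),v.ravel()],d.ravel()).reshape(*d.shape,3); P[d<=0]=np.nan; return P
def proj(n,X):
    p=cam(n); c=np.atleast_2d(X)@p['R'].T+p['t']; s=c[:,:2]/c[:,2:]; s=s*(1+p['k1']*(s**2).sum(1,keepdims=True))
    return np.c_[s[:,0]*p['fx']+p['cx'],s[:,1]*p['fy']+p['cy']]
E
python3 - <<'E'
from h import *
for n in('scene','top'):
    snap(n,n+'0'); p=cam(n); print(n,p['fx'],p['k1'],-p['R'].T@p['t'],p['R'].round(2).tolist())
s=robot.get_state(); print({k:np.round(v,3).tolist() for k,v in s.items()})
a=cv2.imread('pics/top0.png'); cv2.imwrite('pics/top0v.png',cv2.resize(a,(800,600)))
a=cv2.imread('pics/scene0.png'); cv2.imwrite('pics/scene0v.png',cv2.resize(a,(800,600)))
E
```

```text
pics
scene 531.5531010847737 -0.17454046218689892 [1.25093099 0.95304523 1.36153642] [[-0.78, 0.62, 0.01], [0.44, 0.56, -0.7], [-0.44, -0.55, -0.71]]
top 393.51529647998814 -0.06855848031739974 [0.31419506 0.01195372 1.62780446] [[-0.02, -1.0, -0.0], [-0.99, 0.02, -0.1], [0.1, 0.0, -0.99]]
{'time': 0.1, 'joint_positions': [-1.231, 0.218, 1.615, -0.0, 1.311, -0.112], 'joint_vel': [0.002, -0.001, -0.005, -0.002, -0.001, -0.0], 'joint_torque': [-0.0, -39.808, -30.497, -0.0, 0.004, -0.0], 'ee_pos': [0.273, -0.562, 0.23], 'eef_rot': [-0.001, 0.975, 0.224, -0.0], 'wrist_force': [0.173, -0.321, 0.227], 'wrist_torque': [0.075, 0.02, -0.012], 'gripper_force': 0.0, 'gripper_width': 0.086}
```

View pics/top0v.png

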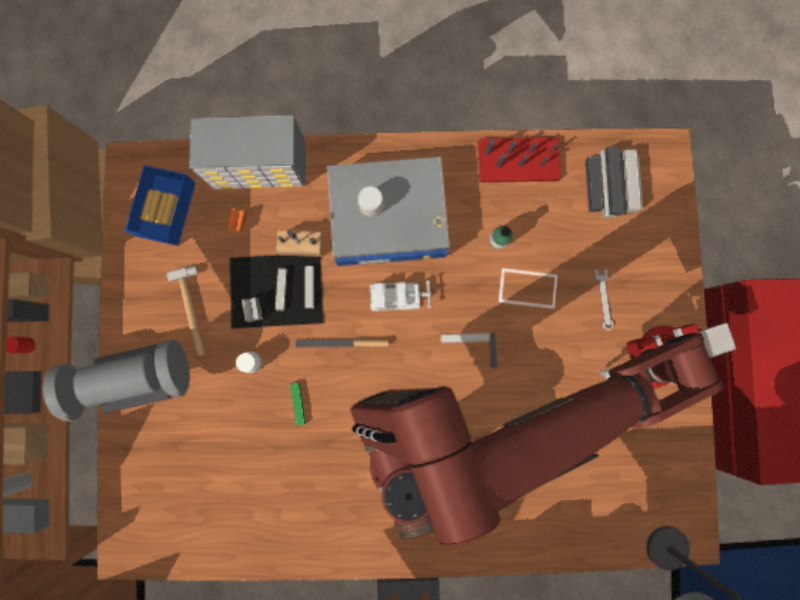

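View pics/scene0v.png

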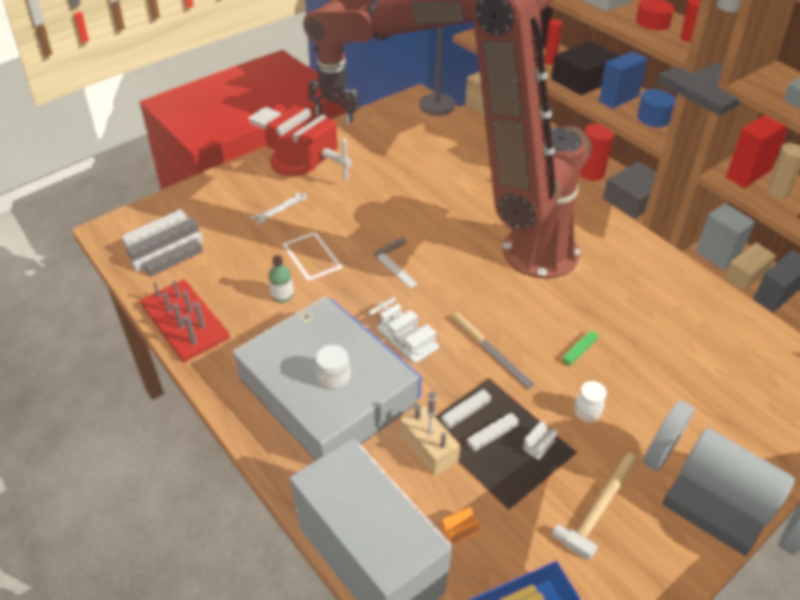

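The top view shows the cabinet at (388,210), the vice at (405,295) and the outline at (528,288). The mat is at (277,290), with parallels at (282,288) and (309,287) and one vee block at (252,308). The tool block with the rod is at (299,242). All of these are in the 800x600 copy.

Look-alikes are a green bar at (298,402) and an orange vee at (237,218). The grey ones on the mat are the ones meant, since they match in colour and place. Next I'll measure.

```bash
cat > m.py <<'E'
from h import *
def rect(P):  # min-area rect of xy points -> centre, long angle, dims
    (c,wh,a)=cv2.minAreaRect((np.asarray(P)[:,:2]*1000).astype(np.float32))
    if wh[0]<wh[1]: wh=wh[::-1]; a+=90
    return np.round(c,1).tolist(),np.round(wh,1).tolist(),round((a+90)%180-90,1)
def blob(mask):
    n,l,s,c=cv2.connectedComponentsWithStats(mask.astype(np.uint8)); i=1+np.argmax(s[1:,4]); return l==i
E
python3 - <<'E'
from m import *
for n in('top','scene'):
    z=np.load(f'pics/{n}0.npz'); im,d=z['im'],z['d']; P=cloud(n,d); X,Y,Z=P[...,0],P[...,1],P[...,2]
    hsv=cv2.cvtColor(im,cv2.COLOR_RGB2HSV); H,S,V=[hsv[...,i].astype(int) for i in range(3)]
    print(n,'bench z',np.nanmedian(Z[(X>.35)&(X<.4)&(abs(Y)<.1)]))
    def rep(name,m,h=None):
        m=blob(m); q=P[m]; print(name,m.sum(),rect(q),'z',np.nanpercentile(q[:,2],[5,50,95]).round(4))
        return m
    box=lambda x0,x1,y0,y1:(X>x0)&(X<x1)&(Y>y0)&(Y<y1)
    rep('cab top',(Z>.09)&(Z<.11)&box(.5,1,-.25,.25))
    rep('tin',(Z>.14)&(Z<.2)&box(.5,1,-.25,.25))
    rep('mat',(V<60)&(Z<.012)&box(.4,.75,.05,.5))
    L=(Z>.008)&(Z<.06)&(S<60)&box(.4,.7,.08,.45)&(V>90)
    n_,l,s,c=cv2.connectedComponentsWithStats(L.astype(np.uint8))
    for i in range(1,n_):
        if s[i,4]>25: q=P[l==i]; print('  obj',s[i,4],c[i].round(1),rect(q),np.nanpercentile(q[:,2],[5,50,95]).round(4))
    rep('vice',(Z>.006)&box(.45,.62,-.2,.08))
    rep('jaws',(Z>.040)&(Z<.06)&box(.45,.6,-.2,.08))
    rep('outline',(S<90)&(V>150)&(Z<.01)&box(.4,.7,-.5,-.15))
    rep('block',(Z>.05)&(Z<.07)&box(.6,.75,.1,.35))
    b=(Z>.08)&box(.6,.75,.13,.35); rep('rod',b&(Z>.125))
    m=box(.5,.72,-.3,.25)&(S>60)&(H>12)&(H<32)&(Z>.09); 
    if m.sum(): rep('brass',m)
E
```

```text
top bench z -0.0005170721195657097
cab top 4779 ([717.1, 34.2], [321.3, 271.3], -86.7) z [0.0931 0.0988 0.1046]
tin 276 ([722.6, 78.0], [68.5, 65.9], -1.9) z [0.1468 0.1676 0.1729]
mat 2366 ([504.6, 368.0], [265.8, 206.2], -88.9) z [-0.0053  0.0011  0.0072]
  obj 169 [216.5 200.4] ([510.1, 266.4], [113.8, 26.8], 2.5) [0.0125 0.0195 0.0254]
  obj 168 [196.2 202.3] ([507.1, 351.2], [117.5, 25.5], -4.6) [0.0121 0.0189 0.0255]
  obj 35 [260.6 207.8] ([477.2, 85.3], [70.6, 8.4], 1.9) [0.0087 0.0134 0.0261]
  obj 136 [175.7 216.5] ([449.7, 432.9], [59.5, 41.3], 9.2) [0.0222 0.0344 0.0447]
vice 677 ([592.9, -30.5], [219.7, 54.2], -89.8) z [0.025  0.0913 0.104 ]
jaws 174 ([483.1, -31.5], [97.1, 61.6], 89.1) z [0.0415 0.049  0.056 ]
outline 219 ([494.5, -367.9], [167.2, 101.5], 82.7) z [-0.0069 -0.0005  0.0056]
block 376 ([633.6, 288.8], [121.1, 62.3], 85.9) z [0.0524 0.0589 0.0643]
rod 33 ([632.8, 290.3], [15.2, 15.0], -84.0) z [0.1355 0.1816 0.1924]
brass 11 ([680.6, -100.5], [28.5, 9.4], -44.2) z [0.0923 0.0999 0.1067]
scene bench z -0.0006411689920823821
cab top 6368 ([721.4, 35.0], [332.
[... 340 characters left out ...]
 0.058 ]
  obj 272 [325.  285.7] ([514.7, 264.5], [119.7, 36.4], -0.8) [0.01   0.0188 0.0242]
  obj 322 [344.5 301.3] ([510.6, 347.8], [123.4, 36.5], -5.5) [0.0108 0.0187 0.0238]
  obj 253 [376.7 306.2] ([453.3, 431.7], [65.6, 37.5], 2.3) [0.0133 0.0308 0.0429]
vice 752 ([486.1, -1.4], [162.6, 72.0], -89.9) z [0.0088 0.0406 0.0538]
jaws 235 ([484.4, -25.5], [96.6, 68.3], -89.9) z [0.0412 0.0479 0.0545]
outline 352 ([496.0, -368.1], [185.6, 108.1], 82.1) z [-0.0065 -0.0007  0.0056]
block 619 ([637.7, 288.8], [123.0, 66.7], 88.3) z [0.0533 0.0594 0.0649]
rod 93 ([640.3, 294.2], [17.7, 15.9], 42.1) z [0.1282 0.1682 0.1913]
brass 29 ([644.5, -285.7], [39.0, 22.5], -30.2) z [0.0938 0.1172 0.1295]
```

Run:
```python
import cv2,numpy as np
from h import *
t=cv2.imread('pics/top0.png'); s=cv2.imread('pics/scene0.png')
def tile(im,u,v,w,h): 
    u,v=int(u),int(v); return cv2.resize(im[v:v+h,u:u+w],(400,300),interpolation=cv2.INTER_CUBIC)
print(proj('scene',[[.486,-.03,.03],[.637,-.1,.1],[.5,.35,.02]]))
A=[tile(t,252,185,60,45),tile(s,255,200,60,45),tile(t,290,135,40,30),tile(s,200,210,40,30)]
cv2.imwrite('pics/c1.png',np.vstack([np.hstack(A[:2]),np.hstack(A[2:])]))
A=[tile(t,150,140,100,75+20),tile(s,270,260,140,105)]
A=[cv2.resize(t[130:240,150:240],(400,490),interpolation=cv2.INTER_CUBIC),cv2.resize(s[260:380,275:415],(400,343),interpolation=cv2.INTER_CUBIC)]
A[1]=cv2.copyMakeBorder(A[1],0,147,0,0,cv2.BORDER_CONSTANT)
cv2.imwrite('pics/c2.png',np.hstack(A))
```

```text
[[274.34082773 222.80490083]
 [225.03118475 216.64897147]
 [347.08759564 298.38288427]]
```

View pics/c1.png

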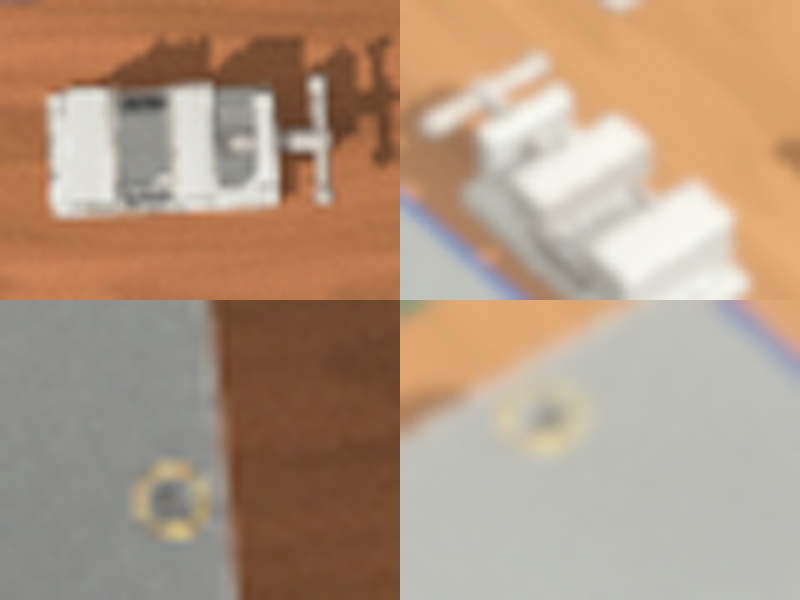

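View pics/c2.png

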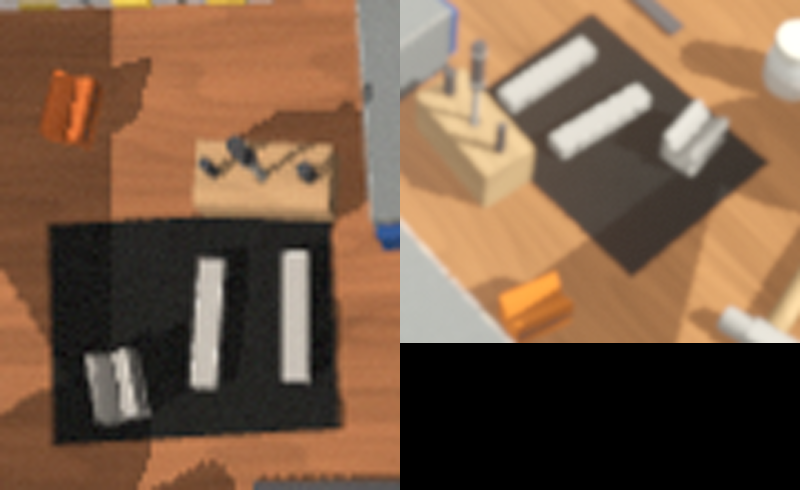

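Pixels below are in the original 560x420 pictures.
- **First crop:** the vice's cross handle points right (-y), so its x axis runs along +y. The brass-ringed hole is at top (306.7,154.5) and scene (214.1,221.2).
- **Second crop:** two light-grey parallels and one grey vee block are on the mat. The orange vee is off the mat and the green bar is near the robot, so I'll leave both alone.

Now the exact numbers.

```bash
cat >> m.py <<'E'
def tri(ut,us):
    A=[];b=[]
    for n,uv in(('top',ut),('scene',us)):
        p=cam(n); s=slopes(p,uv)[0]; d=p['R'].T@np.r_[s,1]; d/=np.linalg.norm(d); c=-p['R'].T@p['t']
        M=np.eye(3)-np.outer(d,d); A.append(M); b.append(M@c)
    A=np.vstack(A); b=np.hstack(b); x,r,_,_=np.linalg.lstsq(A,b,rcond=None); return x.round(4),np.sqrt(r).round(4)
def lightrects(im,z,x0,x1,y0,y1,thr=120,n='top',smax=60,amin=60):
    hsv=cv2.cvtColor(im,cv2.COLOR_RGB2HSV); m=((hsv[...,2]>thr)&(hsv[...,1]<smax)).astype(np.uint8)
    out=[]
    for c in cv2.findContours(m,cv2.RETR_EXTERNAL,cv2.CHAIN_APPROX_NONE)[0]:
        if cv2.contourArea(c)<amin: continue
        W=onplane(n,c[:,0],z); g=W.mean(0)
        if x0<g[0]<x1 and y0<g[1]<y1: out.append(rect(W))
    return out
E
python3 - <<'E'
from m import *
im=np.load('pics/top0.npz')['im']; ims=np.load('pics/scene0.npz')['im']
print('hole',tri((306.7,154.5),(214.1,221.2)))
print('hole top z=.1',onplane('top',(306.7,154.5),.1).round(4),'scene',onplane('scene',(214.1,221.2),.1).round(4))
f=lambda x,y:(252+(x+.5)/6.667-.5,185+(y+.5)/6.667-.5)
print('vice base',onplane('top',[f(47,92),f(55,216),f(280,204),f(272,86)],.012).round(4).tolist())
f=lambda x,y:(255+(x-400+.5)/6.667-.5,200+(y+.5)/6.667-.5)
print('par',lightrects(im,.02,.4,.62,.1,.5))
print('outline',lightrects(im,0,.4,.6,-.5,-.25,smax=90,thr=150),lightrects(ims,0,.4,.6,-.5,-.25,smax=90,thr=150,n='scene'))
# rod top & block from c2: top tile scale 4.444, scene tile 2.857
ft=lambda x,y:(150+(x+.5)/4.444-.5,130+(y+.5)/4.4545-.5)
fs=lambda x,y:(275+(x-400+.5)/2.857-.5,260+(y+.5)/2.858-.5)
print('rod top',tri(ft(238,147),fs(479,46)),'handle/pin',tri(ft(254,170),fs(476,85)))
print('block corners top',onplane('top',[ft(196,142),ft(332,144),ft(330,206),ft(195,206)],.06).round(4).tolist())
print('block scene',onplane('scene',[fs(420,104),fs(455,70),fs(533,150),fs(485,165)],.06).round(4).tolist())
E
```

```text
hole (array([ 0.6756, -0.106 ,  0.0983]), array([0.0008]))
hole top z=.1 [[ 0.6748 -0.1054  0.1   ]] scene [[ 0.6768 -0.105   0.1   ]]
vice base [[0.5154, 0.0927, 0.012], [0.4381, 0.0892, 0.012], [0.4421, -0.0499, 0.012], [0.5157, -0.047, 0.012]]
par [([506.0, 350.6], [117.3, 23.7], -4.2), ([510.2, 268.3], [120.7, 24.7], -0.4)]
outline [([494.6, -367.6], [165.7, 100.6], 82.8)] [([496.1, -368.0], [174.2, 107.2], 81.7)]
rod top (array([0.6353, 0.2894, 0.1813]), array([0.0011])) handle/pin (array([0.6313, 0.2873, 0.1109]), array([0.004]))
block corners top [[0.6674, 0.3519, 0.06], [0.662, 0.2269, 0.06], [0.6047, 0.2292, 0.06], [0.608, 0.3528, 0.06]]
block scene [[0.6696, 0.2407, 0.06], [0.6131, 0.2293, 0.06], [0.6149, 0.3566, 0.06], [0.6648, 0.3401, 0.06]]
```

```bash
cat > plan.py <<'E'
from h import *
from scipy.spatial.transform import Rotation as R
def st():
    s=robot.get_state(); p=np.array(s['ee_pos']); q=np.array(s['eef_rot'])
    r=R.from_quat(q[[1,2,3,0]]); return s,p,r
def plan(*T):  # targets (x,y,z,phi deg): turn first, then shift
    s,p,r=st(); ex=r.as_matrix()[:,0]
    print('t %.1f'%s['time'],'p',p.round(4),'phi %.1f'%np.degrees(np.arctan2(ex[1],ex[0])),'F',np.round(s['wrist_force'],1),'w %.4f'%s['gripper_width'],'q',np.round(s['joint_positions'],2))
    for t in T:
        f=np.radians(t[3]); c,sn=np.cos(f),np.sin(f); M=np.array([[c,sn,0],[sn,-c,0],[0,0,-1.]]); m=R.from_matrix(M)
        rv=(r.inv()*m).as_rotvec(); d=M.T@(np.array(t[:3])-p)*100
        print(' -> turn',rv.round(3),'rows %.1f'%(np.linalg.norm(rv)/.1499),'shift cm',d.round(2),'rows %.1f'%(np.linalg.norm(d)/5))
        p=np.array(t[:3]); r=m
E
python3 -c "
from plan import *
plan((.477,.066,.2,91),(.477,.066,.02,91))"
```

```text
t 0.1 p [ 0.2726 -0.5616  0.2301] phi 25.9 F [ 0.2 -0.3  0.2] w 0.0856 q [-1.23  0.22  1.61 -0.    1.31 -0.11]
 -> turn [-2.000e-03 -1.000e-03 -1.136e+00] rows 7.6 shift cm [62.39 21.53  3.01] rows 13.2
 -> turn [0. 0. 0.] rows 0.0 shift cm [ 0.  0. 18.] rows 3.6
```

Emit:
{"op": "move_arm", "data": {"rows": [[[0,0,0],[0,0,-0.142],8.5],[[0,0,0],[0,0,-0.142],8.5],[[0,0,0],[0,0,-0.142],8.5],[[0,0,0],[0,0,-0.142],8.5],[[0,0,0],[0,0,-0.142],8.5]]}}

```text
time: 0.6
ee_pos: [0.2727, -0.5618, 0.2305]
eef_rot: [-0.001, 0.834, 0.551, 0.0]
wrist_force: [-0.1, -0.0, -0.7]
gripper_width: 0.085
gripper_force: 0.0
```

Emit:
{"op": "move_arm", "data": {"rows": [[[0,0,0],[0,0,-0.142],8.5],[[0,0,0],[0,0,-0.142],8.5],[[0,0,0],[0,0,-0.142],8.5],[[4.45,1.54,0],[0,0,0],8.5],[[4.45,1.54,0],[0,0,0],8.5]]}}

```text
time: 1.1
ee_pos: [0.3018, -0.4721, 0.2302]
eef_rot: [-0.001, 0.702, 0.712, 0.0]
wrist_force: [-0.2, -0.2, 0.7]
gripper_width: 0.0849
gripper_force: 0.0
```

Emit:
{"op": "move_arm", "data": {"rows": [[[4.45,1.54,0],[0,0,0],8.5],[[4.45,1.54,0],[0,0,0],8.5],[[4.45,1.54,0],[0,0,0],8.5],[[4.45,1.54,0],[0,0,0],8.5],[[4.45,1.54,0],[0,0,0],8.5]]}}

```text
time: 1.6
ee_pos: [0.3753, -0.2469, 0.2309]
eef_rot: [-0.0, 0.701, 0.713, 0.0]
wrist_force: [0.1, -0.3, 0.5]
gripper_width: 0.0849
gripper_force: 0.0
```

Emit:
{"op": "move_arm", "data": {"rows": [[[4.45,1.54,0],[0,0,0],8.5],[[4.45,1.54,0],[0,0,0],8.5],[[4.45,1.54,0],[0,0,0],8.5],[[4.45,1.54,0],[0,0,0],8.5],[[0,0,0],[0,0,0],8.5]]}}

```text
time: 2.1
ee_pos: [0.4344, -0.0649, 0.2309]
eef_rot: [-0.001, 0.698, 0.716, 0.001]
wrist_force: [-0.1, -0.0, 0.2]
gripper_width: 0.085
gripper_force: 0.0
```

```bash
python3 -c "
from plan import *
plan((.477,.066,.1,91),(.477,.066,.02,91))"
```

```text
t 2.1 p [ 0.4344 -0.0649  0.2309] phi 91.4 F [-0.1 -0.   0.2] w 0.0850 q [-0.31 -0.2   2.03  0.    1.31 -0.34]
 -> turn [ 0.    -0.003  0.007] rows 0.1 shift cm [13.01  4.49 13.09] rows 3.8
 -> turn [0. 0. 0.] rows 0.0 shift cm [0. 0. 8.] rows 1.6
```

Emit:
{"op": "move_arm", "data": {"rows": [[[4.35,1.5,1],[0,0,0],8.5],[[4.35,1.5,2],[0,0,0],8.5],[[4.3,1.5,2],[0,0,0],8.5],[[0,0,4],[0,0,0],8.5],[[0,0,3],[0,0,0],8.5]]}}

```text
time: 2.6
ee_pos: [0.4761, 0.0614, 0.1094]
eef_rot: [-0.0, 0.7, 0.714, -0.001]
wrist_force: [-1.1, -0.7, 0.7]
gripper_width: 0.0848
gripper_force: 0.0
```

```bash
python3 -c "
from plan import *
plan((.477,.066,.022,91));snap('scene','s1')
a=cv2.imread('pics/s1.png')[140:300,190:400];cv2.imwrite('pics/s1v.png',cv2.resize(a,(788,600)))"
```

```text
t 2.6 p [0.4761 0.0614 0.1094] phi 91.1 F [-1.1 -0.7  0.7] w 0.0848 q [-0.02  0.05  2.05 -0.    1.04 -0.04]
 -> turn [-0.001  0.     0.002] rows 0.0 shift cm [0.46 0.1  8.74] rows 1.8
```

View pics/s1v.png

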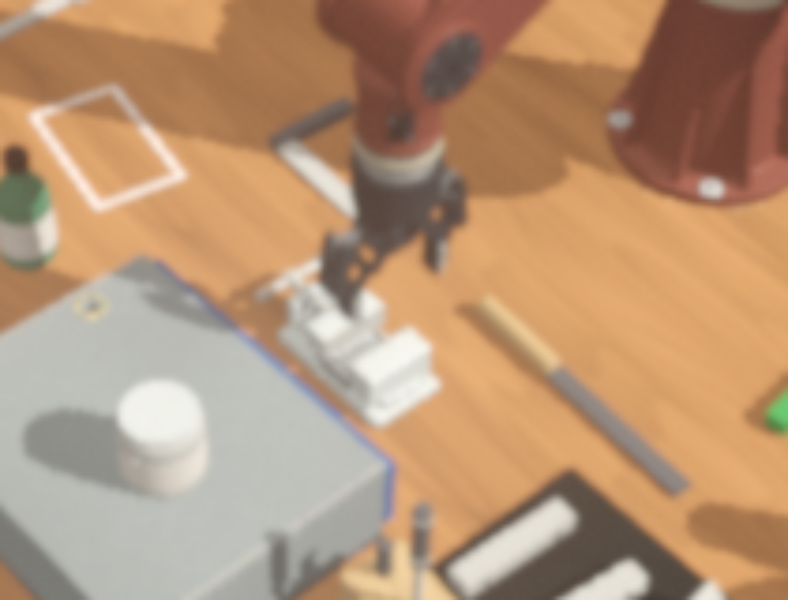

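The view shows the open fingers over the vice's fixed jaw, around (395,300), so I'll go down and close.

Emit:
{"op": "move_arm", "data": {"rows": [[[0.4,0.1,3],[0,0,0],8.5],[[0,0,3],[0,0,0],8.5],[[0,0,1.5],[0,0,0],8.5],[[0,0,1.2],[0,0,0],8.5],[[0,0,0],[0,0,0],8.5]]}}

```text
time: 3.15
ee_pos: [0.4764, 0.064, 0.0232]
eef_rot: [-0.001, 0.701, 0.713, -0.001]
wrist_force: [-0.8, 0.7, 0.5]
gripper_width: 0.0853
gripper_force: 0.0
```

Emit:
{"op": "move_arm", "data": {"rows": [[[0,0,0],[0,0,0],6.6],[[0,0,0],[0,0,0],6.6],[[0,0,0],[0,0,0],6.6],[[0,0,0],[0,0,0],6.6],[[0,0,0],[0,0,0],6.6]]}}

```text
time: 3.65
ee_pos: [0.4792, 0.0644, 0.0258]
eef_rot: [0.001, 0.701, 0.713, 0.001]
wrist_force: [-0.0, -1.6, 6.7]
gripper_width: 0.0687
gripper_force: 71.8
```

```bash
python3 -c "
from plan import *
plan((.477,.066,.022,91))
im,d=snap('top','t1')"
```

```text
t 3.6 p [0.4792 0.0644 0.0258] phi 91.0 F [-0.  -1.6  6.7] w 0.0687 q [-0.01  0.21  2.07 -0.    0.86 -0.03]
 -> turn [ 0.003  0.001 -0.   ] rows 0.0 shift cm [ 0.17 -0.21  0.38] rows 0.1
```

Emit:
{"op": "move_arm", "data": {"rows": [[[-1.5,0,0],[0,0,0],6.6],[[-3,0.1,0],[0,0,0],6.6],[[-3,0.1,0],[0,0,0],6.6],[[-3,0.1,0],[0,0,0],6.6],[[-3,0.1,0],[0,0,0],6.6]]}}

```text
time: 4.2
ee_pos: [0.485, -0.0681, 0.0258]
eef_rot: [-0.001, 0.702, 0.712, 0.003]
wrist_force: [1.0, 11.7, 9.2]
gripper_width: 0.0684
gripper_force: 72.3
```

Emit:
{"op": "move_arm", "data": {"rows": [[[-3,0.1,0],[0,0,0],6.6],[[-3,0.1,0],[0,0,0],6.6],[[-3,0.1,0],[0,0,0],6.6],[[-3,0.1,0],[0,0,0],6.6],[[-3,0.1,0],[0,0,0],6.6]]}}

```text
time: 4.7
ee_pos: [0.4924, -0.2172, 0.0258]
eef_rot: [-0.002, 0.701, 0.713, 0.003]
wrist_force: [-0.1, 13.9, 14.3]
gripper_width: 0.0687
gripper_force: 72.9
```

```bash
python3 -c "
from plan import *
plan((.5009,-.3248,.023,82.6))"
```

```text
t 4.7 p [ 0.4924 -0.2172  0.0258] phi 90.9 F [-0.1 13.9 14.3] w 0.0687 q [-0.55  0.31  1.94  0.01  0.9  -0.57]
 -> turn [ 0.001 -0.008  0.145] rows 1.0 shift cm [-10.56   2.23   0.28] rows 2.2
```

Emit:
{"op": "move_arm", "data": {"rows": [[[0,0,0],[0,0,0.029],6.6],[[0,0,-0.1],[0,0,0.029],6.6],[[0,0,0],[0,0,0.029],6.6],[[0,0,0],[0,0,0.029],6.6],[[0,0,0],[0,0,0.029],6.6]]}}

```text
time: 5.2
ee_pos: [0.4925, -0.2197, 0.0258]
eef_rot: [0.001, 0.751, 0.66, 0.001]
wrist_force: [3.1, -0.4, 2.2]
gripper_width: 0.069
gripper_force: 71.5
```

Emit:
{"op": "move_arm", "data": {"rows": [[[-2,0.4,0],[0,0,0],6.6],[[-2,0.4,0],[0,0,0],6.6],[[-2,0.5,0],[0,0,0],6.6],[[-2,0.5,0],[0,0,0],6.6],[[-1.2,0.2,0],[0,0,0],6.6]]}}

```text
time: 5.7
ee_pos: [0.4993, -0.3089, 0.026]
eef_rot: [-0.005, 0.751, 0.66, 0.002]
wrist_force: [-0.9, 16.7, 16.8]
gripper_width: 0.0686
gripper_force: 73.3
```

```bash
python3 -c "
from plan import *
plan((.5009,-.3248,.023,82.6))"
```

```text
t 5.7 p [ 0.4993 -0.3089  0.026 ] phi 82.6 F [-0.9 16.7 16.8] w 0.0686 q [-0.68  0.4   1.82  0.01  0.94 -0.55]
 -> turn [-0.004 -0.01  -0.001] rows 0.1 shift cm [-1.56  0.37  0.3 ] rows 0.3
```

Emit:
{"op": "move_arm", "data": {"rows": [[[-0.8,0.2,0],[0,0,0],6.6],[[-0.5,0.1,-0.1],[0,0,0],6.6],[[0,0,0],[0,0,0],6.6],[[0,0,0],[0,0,0],6.6]]}}

```text
time: 6.1
ee_pos: [0.4999, -0.3231, 0.026]
eef_rot: [-0.004, 0.751, 0.66, 0.001]
wrist_force: [-0.8, 6.6, 7.1]
gripper_width: 0.0688
gripper_force: 72.3
```

```bash
python3 -c "
from plan import *
plan((.5009,-.3248,.023,82.6))
ims=[]
for n,c in(('top',(.49,-.37,.0)),('scene',(.49,-.37,.0))):
    im,d=snap(n,n+'2'); u,v=proj(n,c)[0].astype(int); ims.append(cv2.resize(im[v-35:v+35,u-35:u+35,::-1],(400,400),interpolation=cv2.INTER_CUBIC)); print(u-35,v-35)
cv2.imwrite('pics/v2.png',np.hstack(ims))"
```

```text
t 6.1 p [ 0.4999 -0.3231  0.026 ] phi 82.6 F [-0.8  6.6  7.1] w 0.0688 q [-0.69  0.41  1.8   0.    0.94 -0.57]
 -> turn [-0.004 -0.007 -0.   ] rows 0.1 shift cm [-0.16  0.12  0.3 ] rows 0.1
334 167
183 142
```

View pics/v2.png

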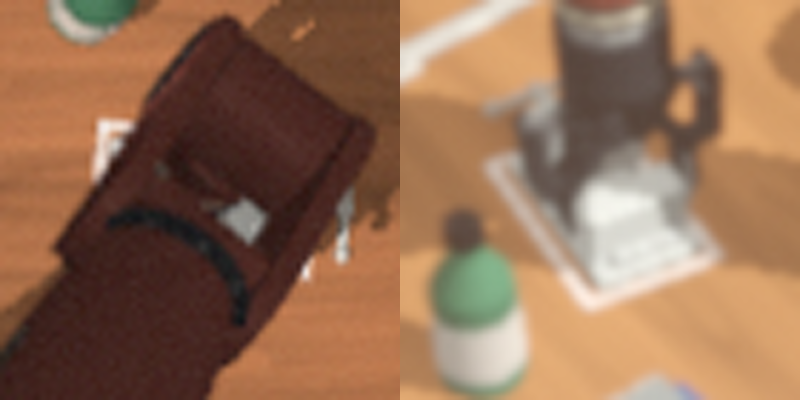

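The vice sits inside the white outline, with margins visible on both sides in the scene tile around (600,230). Releasing and rising to check from above.

Emit:
{"op": "move_arm", "data": {"rows": [[[0,0,0],[0,0,0],8.5],[[0,0,0],[0,0,0],8.5],[[0,0,0],[0,0,0],8.5],[[0,0,0],[0,0,0],8.5],[[0,0,-2],[0,0,0],8.5]]}}

```text
time: 6.7
ee_pos: [0.4981, -0.3253, 0.0432]
eef_rot: [-0.004, 0.751, 0.66, -0.001]
wrist_force: [0.2, 0.4, -0.4]
gripper_width: 0.085
gripper_force: 0.0
```

Emit:
{"op": "move_arm", "data": {"rows": [[[0,0,-4],[0,0,0],8.5],[[0,0,-5],[0,0,0],8.5],[[0,0,-5],[0,0,0],8.5],[[0,0,-5],[0,0,0],8.5],[[0,0,-3],[0,0,0],8.5]]}}

```text
time: 7.2
ee_pos: [0.502, -0.3285, 0.2717]
eef_rot: [0.003, 0.751, 0.66, 0.0]
wrist_force: [0.5, -0.1, 0.0]
gripper_width: 0.085
gripper_force: 0.0
```

Emit:
{"op": "move_arm", "data": {"rows": [[[4.8,0,0],[0,0,0],8.5],[[4.8,0,0],[0,0,0],8.5],[[4.8,0,0],[0,0,0],8.5],[[4.8,0,0],[0,0,0],8.5],[[4.8,0,0],[0,0,0],8.5]]}}

```text
time: 7.7
ee_pos: [0.5312, -0.0876, 0.2663]
eef_rot: [-0.0, 0.751, 0.66, 0.0]
wrist_force: [1.1, 0.1, -0.1]
gripper_width: 0.0851
gripper_force: 0.0
```

Emit:
{"op": "move_arm", "data": {"rows": [[[4.8,0,0],[0,0,0],8.5],[[4.8,0,0],[0,0,0],8.5],[[4.8,0,0],[0,0,0],8.5],[[4.8,0,0],[0,0,0],8.5],[[4.8,0,0],[0,0,0],8.5]]}}

```text
time: 8.2
ee_pos: [0.5619, 0.1506, 0.2663]
eef_rot: [0.0, 0.751, 0.66, -0.0]
wrist_force: [0.5, -0.1, -0.7]
gripper_width: 0.0853
gripper_force: 0.0
```

```bash
python3 -c "
from m import *; from plan import *
plan((.6355,.2895,.24,87),(.6355,.2895,.145,87))
im,d=snap('top','t3');P=cloud('top',d);X,Y,Z=P[...,0],P[...,1],P[...,2]
print(lightrects(im,.005,.4,.6,-.5,-.25,smax=90,thr=130)) 
u,v=proj('top',(.49,-.37,0))[0].astype(int);a=cv2.resize(im[v-30:v+30,u-40:u+40,::-1],(800,600),interpolation=cv2.INTER_CUBIC);print(u-40,v-30);cv2.imwrite('pics/t3v.png',a)"
```

```text
t 8.2 p [0.5619 0.1506 0.2663] phi 82.6 F [ 0.5 -0.1 -0.7] w 0.0853 q [ 0.14  0.1   1.68 -0.    1.36  0.27]
 -> turn [-0.     0.    -0.076] rows 0.5 shift cm [14.26  6.62  2.63] rows 3.2
 -> turn [0. 0. 0.] rows 0.0 shift cm [0.  0.  9.5] rows 1.9
[([492.2, -366.5], [165.2, 102.4], 81.8)]
329 172
```

View pics/t3v.png

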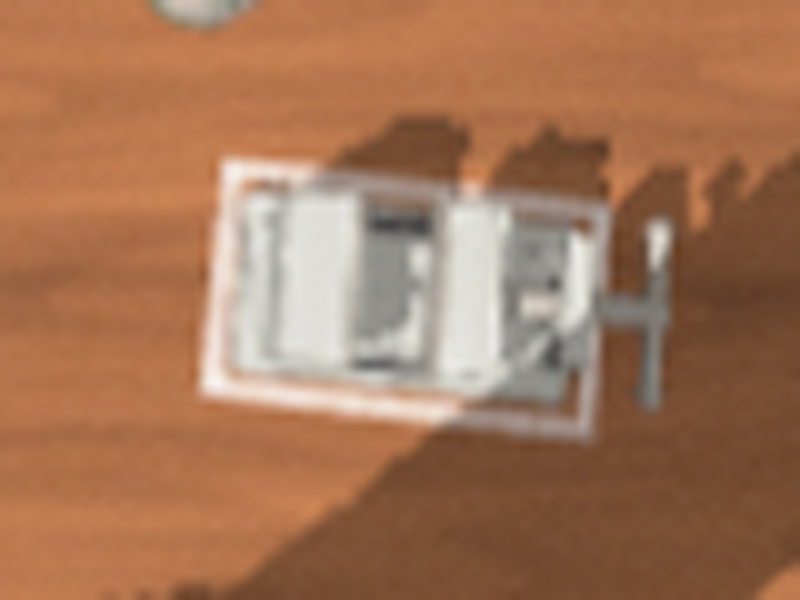

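The vice sits centred and square in the outline: the base spans (240-600, 180-400) inside a rectangle of (205-605, 160-435). Next, the rod.

Emit:
{"op": "move_arm", "data": {"rows": [[[0,0,0],[0,0,-0.076],8.5],[[4.75,2.2,0],[0,0,0],8.5],[[4.75,2.2,0],[0,0,0],8.5],[[4.75,2.2,0],[0,0,0],8.5],[[0,0,0],[0,0,0],8.5]]}}

```text
time: 8.75
ee_pos: [0.6331, 0.286, 0.2637]
eef_rot: [-0.001, 0.724, 0.69, -0.0]
wrist_force: [-0.4, -0.6, 0.2]
gripper_width: 0.0852
gripper_force: 0.0
```

Emit:
{"op": "move_arm", "data": {"rows": [[[0,0,0],[0,0,0],8.5],[[0,0,0],[0,0,0],8.5]]}}

```text
time: 8.95
ee_pos: [0.6318, 0.2803, 0.2661]
eef_rot: [0.0, 0.726, 0.688, -0.001]
wrist_force: [0.1, -0.1, 0.1]
gripper_width: 0.0852
gripper_force: 0.0
```

```bash
python3 -c "
from m import *; from plan import *
plan((.6355,.2895,.145,87))"
```

```text
t 8.9 p [0.6318 0.2803 0.2661] phi 87.0 F [ 0.1 -0.1  0.1] w 0.0852 q [ 0.32  0.33  1.41 -0.    1.4   0.37]
 -> turn [-0.001  0.001 -0.   ] rows 0.0 shift cm [ 0.94  0.32 12.11] rows 2.4
```

Emit:
{"op": "move_arm", "data": {"rows": [[[0.9,0.3,0],[0,0,0],8.5],[[0,0,3],[0,0,0],8.5],[[0,0,4],[0,0,0],8.5],[[0,0,4],[0,0,0],8.5],[[0,0,1.1],[0,0,0],8.5]]}}

```text
time: 9.45
ee_pos: [0.6319, 0.2883, 0.1399]
eef_rot: [-0.002, 0.726, 0.688, -0.004]
wrist_force: [-0.2, 0.6, 0.1]
gripper_width: 0.0849
gripper_force: 0.0
```

Emit:
{"op": "move_arm", "data": {"rows": [[[0,0,0],[0,0,0],8.5],[[0,0,0],[0,0,0],8.5],[[0,0,0],[0,0,0],4],[[0,0,0],[0,0,0],3],[[0,0,0],[0,0,0],3]]}}

```text
time: 9.95
ee_pos: [0.6367, 0.2907, 0.1475]
eef_rot: [0.001, 0.725, 0.688, 0.001]
wrist_force: [-0.5, -0.1, -0.8]
gripper_width: 0.0437
gripper_force: 0.0
```

```bash
python3 -c "
from m import *; from plan import *
plan((.6355,.2895,.145,87))
ims=[]
for n,c in(('top',(.635,.29,.15)),('scene',(.635,.29,.13))):
    im,d=snap(n,n+'4'); u,v=proj(n,c)[0].astype(int); ims.append(cv2.resize(im[v-35:v+35,u-35:u+35,::-1],(400,400),interpolation=cv2.INTER_CUBIC)); print(u-35,v-35)
cv2.imwrite('pics/v4.png',np.hstack(ims))"
```

```text
t 9.9 p [0.6367 0.2907 0.1475] phi 87.0 F [-0.5 -0.1 -0.8] w 0.0437 q [0.33 0.44 1.49 0.   1.21 0.38]
 -> turn [ 0.003 -0.001  0.   ] rows 0.0 shift cm [-0.12 -0.11  0.25] rows 0.1
169 129
267 251
```

View pics/v4.png

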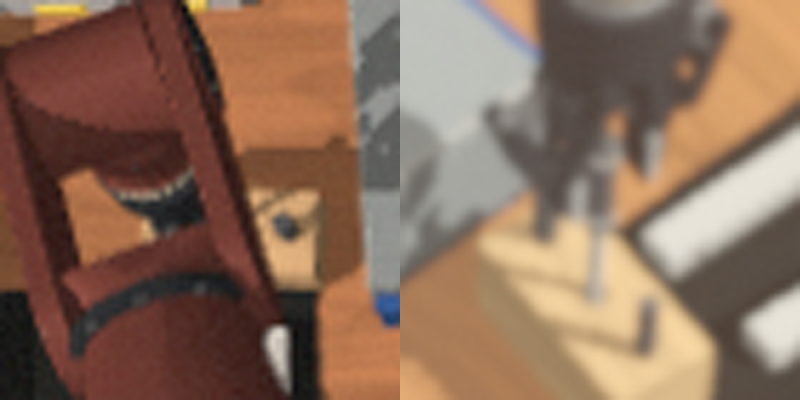

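The rod is between the fingers, at (600,150) in the scene tile. Closing.

Emit:
{"op": "move_arm", "data": {"rows": [[[-0.1,-0.1,0.2],[0,0,0],3],[[0,0,0],[0,0,0],2.2],[[0,0,0],[0,0,0],1.8],[[0,0,0],[0,0,0],1.3],[[0,0,0],[0,0,0],1.3]]}}

```text
time: 10.55
ee_pos: [0.6347, 0.2893, 0.1432]
eef_rot: [0.0, 0.725, 0.688, 0.0]
wrist_force: [0.3, -0.6, 0.1]
gripper_width: 0.0144
gripper_force: 58.3
```

Emit:
{"op": "move_arm", "data": {"rows": [[[0,0,0],[0,0,0],1.0],[[0,0,0],[0,0,0],1.0],[[0,0,0],[0,0,0],1.0],[[0,0,0],[0,0,0],1.0],[[0,0,0],[0,0,0],1.0]]}}

```text
time: 11.05
ee_pos: [0.6346, 0.2893, 0.1433]
eef_rot: [0.0, 0.725, 0.688, 0.0]
wrist_force: [0.6, 0.2, -1.6]
gripper_width: 0.0146
gripper_force: 58.3
```

```bash
python3 -c "
from m import *; from plan import *
plan((.6355,.2895,.145,87))"
```

```text
t 11.1 p [0.6346 0.2893 0.1433] phi 87.0 F [ 0.6  0.2 -1.6] w 0.0146 q [ 0.33  0.44  1.49 -0.    1.2   0.38]
 -> turn [0. 0. 0.] rows 0.0 shift cm [ 0.02  0.08 -0.17] rows 0.0
```

Emit:
{"op": "move_arm", "data": {"rows": [[[0,0,-2],[0,0,0],1.0],[[0,0,-3],[0,0,0],1.0],[[0,0,-3],[0,0,0],1.0],[[0,0,-3],[0,0,0],1.0],[[0,0,-1.2],[0,0,0],1.0]]}}

```text
time: 11.55
ee_pos: [0.6358, 0.29, 0.2696]
eef_rot: [0.001, 0.725, 0.689, 0.003]
wrist_force: [0.6, -0.0, -0.3]
gripper_width: 0.0142
gripper_force: 58.8
```

Emit:
{"op": "move_arm", "data": {"rows": [[[0,0,0],[0,0,0],1.0],[[-2,0.3,0],[0,0,0],1.0],[[-4,0.3,0],[0,0,0],1.0],[[-4,0.3,0],[0,0,0],1.0],[[-4,0.3,0],[0,0,0],1.0]]}}

```text
time: 12.05
ee_pos: [0.6374, 0.1465, 0.2618]
eef_rot: [-0.001, 0.725, 0.689, -0.002]
wrist_force: [0.9, -0.2, -1.7]
gripper_width: 0.015
gripper_force: 58.7
```

Emit:
{"op": "move_arm", "data": {"rows": [[[-4,0.3,0],[0,0,0],1.0],[[-4,0.3,0],[0,0,0],1.0],[[-4,0.2,0],[0,0,0],1.0],[[-4,0.2,0],[0,0,0],1.0],[[-4,0,0],[0,0,0],1.0]]}}

```text
time: 12.55
ee_pos: [0.6368, -0.0538, 0.262]
eef_rot: [-0.002, 0.725, 0.688, -0.002]
wrist_force: [-0.1, -0.0, -1.6]
gripper_width: 0.0146
gripper_force: 58.7
```

Emit:
{"op": "move_arm", "data": {"rows": [[[-2,0,0],[0,0,0],1.0],[[-1,0,0],[0,0,0],1.0],[[0,0,0],[0,0,0],1.0],[[0,0,0],[0,0,0],1.0],[[0,0,0],[0,0,0],1.0]]}}

```text
time: 13.05
ee_pos: [0.6371, -0.0799, 0.2649]
eef_rot: [-0.001, 0.725, 0.689, -0.0]
wrist_force: [-1.2, 0.2, -1.3]
gripper_width: 0.0151
gripper_force: 58.7
```

```bash
python3 -c "
from m import *; from plan import *
plan((.6750,-.1055,.265,87))"
```

```text
t 13.1 p [ 0.6371 -0.0799  0.2649] phi 87.1 F [-1.2  0.2 -1.3] w 0.0151 q [-0.23  0.23  1.54  0.    1.38 -0.18]
 -> turn [-0.001 -0.001  0.002] rows 0.0 shift cm [-2.36  3.92 -0.01] rows 0.9
```

Emit:
{"op": "move_arm", "data": {"rows": [[[-1.2,2,0],[0,0,0],1.0],[[-1.1,1.9,0.5],[0,0,0],1.0],[[0,0,1],[0,0,0],1.0],[[0,0,0],[0,0,0],1.0],[[0,0,0],[0,0,0],1.0]]}}

```text
time: 13.55
ee_pos: [0.6742, -0.1049, 0.2494]
eef_rot: [-0.001, 0.725, 0.689, -0.001]
wrist_force: [0.0, -0.1, -1.5]
gripper_width: 0.0146
gripper_force: 58.8
```

```bash
python3 -c "
from m import *; from plan import *
plan((.6750,-.1055,.250,87))
ims=[]
for n,c in(('top',(.675,-.105,.1)),('scene',(.675,-.105,.11))):
    im,d=snap(n,n+'5'); u,v=proj(n,c)[0].astype(int); ims.append(cv2.resize(im[v-20:v+20,u-20:u+20,::-1],(400,400),interpolation=cv2.INTER_CUBIC)); print(u-20,v-20)
print(proj('scene',[(.675,-.105,.1),(.675,-.105,.115)]),proj('top',(.675,-.105,.115)))
cv2.imwrite('pics/v5.png',np.hstack(ims))"
```

```text
t 13.6 p [ 0.6742 -0.1049  0.2494] phi 87.1 F [ 0.  -0.1 -1.5] w 0.0146 q [-0.26  0.32  1.45  0.    1.37 -0.21]
 -> turn [-0.002 -0.001  0.002] rows 0.0 shift cm [-0.05  0.09 -0.06] rows 0.0
286 134
194 198
[[214.56096467 220.94900523]
 [214.18438287 217.77898352]] [[306.8557272  153.55586219]]
```

View pics/v5.png

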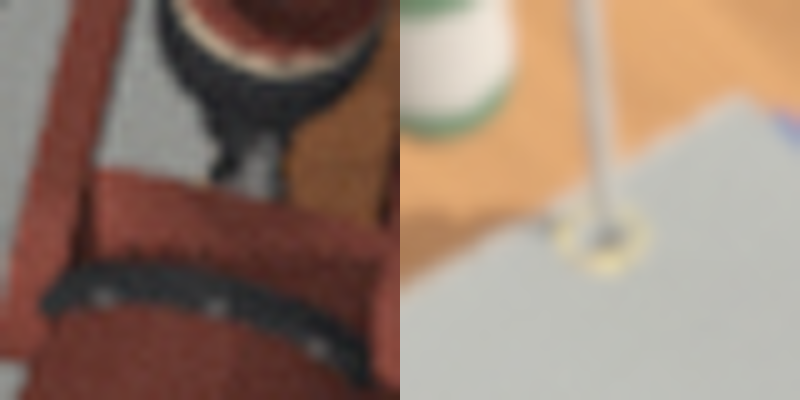

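The rod tip is over the brass ring at scene tile (603,225), and the hole is at (603,237). Lowering gently.

Emit:
{"op": "move_arm", "data": {"rows": [[[0,0.1,0.5],[0,0,0],1.0],[[0,0,0.5],[0,0,0],1.0],[[0,0,0.5],[0,0,0],1.0],[[0,0,0.5],[0,0,0],1.0],[[0,0,0],[0,0,0],1.0]]}}

```text
time: 14.15
ee_pos: [0.6755, -0.1065, 0.229]
eef_rot: [-0.001, 0.725, 0.688, -0.001]
wrist_force: [-0.1, 0.3, -2.0]
gripper_width: 0.0144
gripper_force: 59.0
```

```bash
python3 -c "
from m import *; from plan import *
plan((.6750,-.1055,.183,87))"
```

```text
t 14.2 p [ 0.6755 -0.1065  0.229 ] phi 87.0 F [-0.1  0.3 -2. ] w 0.0144 q [-0.26  0.34  1.46 -0.    1.34 -0.21]
 -> turn [-0.002  0.     0.   ] rows 0.0 shift cm [ 0.1  -0.06  4.6 ] rows 0.9
```

Emit:
{"op": "move_arm", "data": {"rows": [[[0.1,0,0.5],[0,0,0],1.0],[[0,0,0.7],[0,0,0],1.0],[[0,0,0.7],[0,0,0],1.0],[[0,0,0.7],[0,0,0],1.0],[[0,0,0],[0,0,0],1.0]]}}

```text
time: 14.65
ee_pos: [0.6756, -0.1057, 0.2025]
eef_rot: [-0.0, 0.725, 0.688, -0.001]
wrist_force: [0.1, -2.5, -2.2]
gripper_width: 0.0145
gripper_force: 58.9
```

Emit:
{"op": "move_arm", "data": {"rows": [[[0,0,0.6],[0,0,0],1.0],[[0,0,0.5],[0,0,0],1.0],[[0,0,0.4],[0,0,0],1.0],[[0,0,0.4],[0,0,0],1.0],[[0,0,0],[0,0,0],1.0]]}}

```text
time: 15.15
ee_pos: [0.6766, -0.1058, 0.1866]
eef_rot: [0.001, 0.725, 0.688, 0.0]
wrist_force: [-1.9, -3.1, 3.5]
gripper_width: 0.0145
gripper_force: 59.6
```

```bash
python3 -c "
from m import *; from plan import *
plan((.6750,-.1055,.183,87))
im,d=snap('top','t6');
hsv=cv2.cvtColor(im,cv2.COLOR_RGB2HSV); m=(hsv[...,0]>105)&(hsv[...,0]<128)&(hsv[...,1]>110); m[:, :200]=0;m[:,330:]=0;m[:150]=0;m[230:]=0
v,u=np.where(m); print(m.sum(),v.min(),v.max(),u.min(),u.max()); print(rect(onplane('top',np.c_[u,v],.088)))"
```

```text
t 15.2 p [ 0.6766 -0.1058  0.1866] phi 87.0 F [-1.9 -3.1  3.5] w 0.0145 q [-0.26  0.38  1.5  -0.    1.26 -0.21]
 -> turn [0.001 0.001 0.   ] rows 0.0 shift cm [ 0.03 -0.16  0.36] rows 0.1
157 184 191 236 282
([548.6, 86.4], [183.3, 16.6], -86.9)
```

Emit:
{"op": "move_arm", "data": {"rows": [[[0,-0.1,0.3],[0,0,0],1.0],[[0,0,0],[0,0,0],1.0],[[0,0,0],[0,0,0],1.0],[[0,0,0],[0,0,0],1.0]]}}

```text
time: 15.6
ee_pos: [0.6762, -0.1058, 0.1842]
eef_rot: [0.002, 0.725, 0.688, 0.001]
wrist_force: [-0.7, -3.4, 5.7]
gripper_width: 0.015
gripper_force: 59.7
```

```bash
cat >> m.py <<'E'
def drawer(im,y1=330):
    hsv=cv2.cvtColor(im,cv2.COLOR_RGB2HSV); m=(hsv[...,0]>105)&(hsv[...,0]<128)&(hsv[...,1]>110); m[:,:205]=0;m[:,y1:]=0;m[:150]=0;m[245:]=0
    m=blob(m); v,u=np.where(m); return m.sum(),u.min(),u.max(),v.min(),v.max(),rect(onplane('top',np.c_[u,v],.088))
E
python3 -c "
from m import *; from plan import *
plan((.6750,-.1055,.183,87))
print(drawer(np.load('pics/t3.npz')['im']))
im,d=snap('top','t7'); print(drawer(im)); snap('scene','s7')
a=cv2.imread('pics/s7.png')[150:300,160:360];cv2.imwrite('pics/s7v.png',cv2.resize(a,(800,600)))"
```

```text
t 15.6 p [ 0.6762 -0.1058  0.1842] phi 87.0 F [-0.7 -3.4  5.7] w 0.0150 q [-0.26  0.38  1.5  -0.    1.26 -0.21]
 -> turn [0.003 0.001 0.   ] rows 0.0 shift cm [ 0.02 -0.13  0.12] rows 0.0
(np.int64(232), np.int64(253), np.int64(312), np.int64(174), np.int64(182), ([581.2, -8.0], [235.3, 19.7], -86.3))
(np.int64(150), np.int64(236), np.int64(281), np.int64(190), np.int64(196), ([527.3, 88.8], [178.8, 16.5], -86.8))
```

View pics/s7v.png

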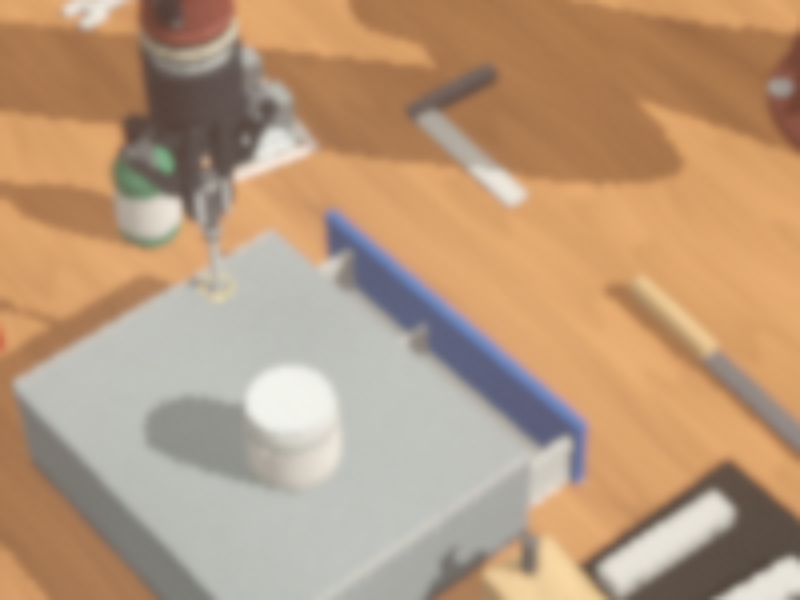

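The drawer has sprung out about 50 mm, with its blue board at (330-585, 210-480). Taking the rod back.

Emit:
{"op": "move_arm", "data": {"rows": [[[0,0,-1.5],[0,0,0],1.0],[[0,0,-2],[0,0,0],1.0],[[0,0,-2],[0,0,0],1.0],[[0,0,-2],[0,0,0],1.0],[[0,0,-1],[0,0,0],1.0]]}}

```text
time: 16.2
ee_pos: [0.6757, -0.1042, 0.2695]
eef_rot: [0.0, 0.725, 0.689, 0.001]
wrist_force: [0.1, -0.6, -1.2]
gripper_width: 0.0145
gripper_force: 59.0
```

Emit:
{"op": "move_arm", "data": {"rows": [[[2,-0.6,0],[0,0,0],1.0],[[4,-0.7,0],[0,0,0],1.0],[[4,-0.7,0],[0,0,0],1.0],[[4,-0.6,0],[0,0,0],1.0],[[4,-0.6,0],[0,0,0],1.0]]}}

```text
time: 16.7
ee_pos: [0.6504, 0.0794, 0.2655]
eef_rot: [-0.002, 0.725, 0.689, -0.001]
wrist_force: [0.1, -0.3, -1.1]
gripper_width: 0.0148
gripper_force: 59.0
```

Emit:
{"op": "move_arm", "data": {"rows": [[[4,-0.6,0],[0,0,0],1.0],[[4,-0.6,0],[0,0,0],1.0],[[4,-0.6,0],[0,0,0],1.0],[[4,-0.6,0],[0,0,0],1.0],[[3,-0.4,0],[0,0,0],1.0]]}}

```text
time: 17.2
ee_pos: [0.6315, 0.2714, 0.2654]
eef_rot: [-0.002, 0.724, 0.689, -0.001]
wrist_force: [-0.2, 0.0, -2.1]
gripper_width: 0.014
gripper_force: 59.0
```

Emit:
{"op": "move_arm", "data": {"rows": [[[2,-0.2,0],[0,0,0],1.0],[[0,0,0],[0,0,0],1.0],[[0,0,0],[0,0,0],1.0],[[0,0,0],[0,0,0],1.0]]}}

```text
time: 17.6
ee_pos: [0.6334, 0.2863, 0.2668]
eef_rot: [-0.0, 0.726, 0.688, -0.001]
wrist_force: [0.3, -1.2, -0.8]
gripper_width: 0.0144
gripper_force: 59.0
```

```bash
python3 -c "
from m import *; from plan import *
plan((.6346,.2893,.25,87))"
```

```text
t 17.6 p [0.6334 0.2863 0.2668] phi 87.0 F [ 0.3 -1.2 -0.8] w 0.0144 q [ 0.32  0.34  1.39 -0.    1.41  0.38]
 -> turn [-0.001  0.001 -0.001] rows 0.0 shift cm [0.31 0.11 1.68] rows 0.3
```

Emit:
{"op": "move_arm", "data": {"rows": [[[0.3,0.1,1],[0,0,0],1.0],[[0,0,2],[0,0,0],1.0],[[0,0,2],[0,0,0],1.0],[[0,0,1],[0,0,0],1.0],[[0,0,0],[0,0,0],1.0]]}}

```text
time: 18.1
ee_pos: [0.6332, 0.289, 0.2041]
eef_rot: [-0.001, 0.726, 0.688, -0.003]
wrist_force: [-0.6, -0.8, -1.1]
gripper_width: 0.0147
gripper_force: 59.0
```

Emit:
{"op": "move_arm", "data": {"rows": [[[0,0,0],[0,0,0],1.0],[[0,0,0],[0,0,0],1.0]]}}

```text
time: 18.3
ee_pos: [0.6356, 0.2905, 0.209]
eef_rot: [0.001, 0.725, 0.688, 0.001]
wrist_force: [-0.4, 0.1, -1.7]
gripper_width: 0.0144
gripper_force: 59.0
```

```bash
python3 -c "
from m import *; from plan import *
plan((.6346,.2893,.18,87))
ims=[]
for n,c in(('top',(.635,.29,.15)),('scene',(.635,.29,.08))):
    im,d=snap(n,n+'8'); u,v=proj(n,c)[0].astype(int); ims.append(cv2.resize(im[v-25:v+25,u-25:u+25,::-1],(400,400),interpolation=cv2.INTER_CUBIC)); print(u-25,v-25)
cv2.imwrite('pics/v8.png',np.hstack(ims))"
```

```text
t 18.3 p [0.6356 0.2905 0.209 ] phi 87.0 F [-0.4  0.1 -1.7] w 0.0144 q [0.33 0.39 1.44 0.   1.31 0.38]
 -> turn [ 0.002 -0.001  0.   ] rows 0.0 shift cm [-0.12 -0.1   2.9 ] rows 0.6
179 139
276 271
```

View pics/v8.png

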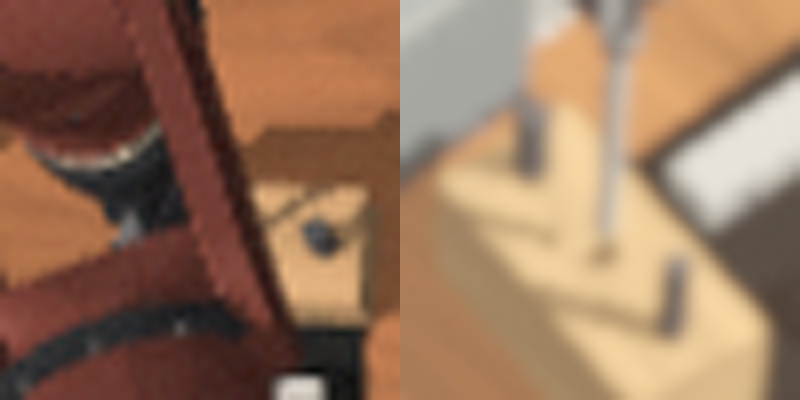

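The rod is upright and its tip, at (607,235) in the scene tile, is over the hole at about (602,255). Lowering.

Emit:
{"op": "move_arm", "data": {"rows": [[[-0.1,-0.1,0.5],[0,0,0],1.0],[[0,0,0.5],[0,0,0],1.0],[[0,0,0.5],[0,0,0],1.0],[[0,0,0.5],[0,0,0],1.0],[[0,0,0],[0,0,0],1.0]]}}

```text
time: 18.9
ee_pos: [0.6339, 0.2893, 0.1863]
eef_rot: [0.0, 0.725, 0.689, 0.0]
wrist_force: [1.6, -0.4, -2.8]
gripper_width: 0.0147
gripper_force: 59.2
```

```bash
python3 -c "
from m import *; from plan import *
plan((.6346,.2893,.144,87))"
```

```text
t 18.9 p [0.6339 0.2893 0.1863] phi 87.0 F [ 1.6 -0.4 -2.8] w 0.0147 q [ 0.33  0.4   1.47 -0.    1.27  0.38]
 -> turn [0.001 0.    0.   ] rows 0.0 shift cm [0.01 0.07 4.23] rows 0.8
```

In the hole (tip about 53 mm, no upward force).

Emit:
{"op": "move_arm", "data": {"rows": [[[0,0.07,0.8],[0,0,0],1.0],[[0,0,0.8],[0,0,0],1.0],[[0,0,0.8],[0,0,0],1.0],[[0,0,0.8],[0,0,0],1.0],[[0,0,0.8],[0,0,0],1.0]]}}

```text
time: 19.4
ee_pos: [0.6345, 0.2893, 0.1466]
eef_rot: [0.0, 0.725, 0.688, 0.0]
wrist_force: [1.5, -1.1, -0.4]
gripper_width: 0.0146
gripper_force: 59.0
```

Emit:
{"op": "move_arm", "data": {"rows": [[[0,0,0],[0,0,0],1.0],[[0,0,0.2],[0,0,0],1.0],[[0,0,0],[0,0,0],1.0],[[0,0,0],[0,0,0],1.0]]}}

```text
time: 19.8
ee_pos: [0.6343, 0.2892, 0.1452]
eef_rot: [0.0, 0.725, 0.689, -0.0]
wrist_force: [2.2, -0.3, -2.4]
gripper_width: 0.0146
gripper_force: 59.3
```

Emit:
{"op": "move_arm", "data": {"rows": [[[0,0,0],[0,0,0],3],[[0,0,0],[0,0,0],4],[[0,0,0],[0,0,0],4],[[0,0,-2],[0,0,0],4],[[0,0,-4],[0,0,0],4]]}}

```text
time: 20.3
ee_pos: [0.6308, 0.2884, 0.2008]
eef_rot: [-0.002, 0.725, 0.688, -0.005]
wrist_force: [1.5, -0.3, 0.2]
gripper_width: 0.0401
gripper_force: 0.0
```

Emit:
{"op": "move_arm", "data": {"rows": [[[0,0,-4],[0,0,-0.11],4],[[0,0,-3],[0,0,0],4],[[-4,-1.4,0],[0,0,0],4],[[-4,-1.4,0],[0,0,0],4],[[-4,-1.4,0],[0,0,0],4]]}}

```text
time: 20.8
ee_pos: [0.5987, 0.1664, 0.2762]
eef_rot: [0.0, 0.686, 0.728, 0.0]
wrist_force: [0.4, -0.7, 0.1]
gripper_width: 0.0403
gripper_force: 0.0
```

Emit:
{"op": "move_arm", "data": {"rows": [[[-4,-1.4,0],[0,0,0],5],[[-4,-1.4,0],[0,0,0],6],[[-4,-1.4,0],[0,0,0],6],[[0,0,0],[0,0,0],6],[[0,0,0],[0,0,0],6]]}}

```text
time: 21.3
ee_pos: [0.5642, 0.0444, 0.2759]
eef_rot: [-0.0, 0.687, 0.727, 0.001]
wrist_force: [0.8, 0.9, 0.1]
gripper_width: 0.0598
gripper_force: 0.0
```

```bash
python3 -c "
from m import *; from plan import *
plan((.537,.025,.16,93.2),(.537,.025,.062,93.2))
im,d=snap('top','t9');print(drawer(im))
P=cloud('top',d);print(rect(P[blob((P[...,2]>.125)&(P[...,2]<.2)&(P[...,0]>.6)&(P[...,0]<.68)&(P[...,1]>.26)&(P[...,1]<.32))]))
im,d=snap('scene','s9');P=cloud('scene',d);q=P[blob((P[...,2]>.125)&(P[...,2]<.2)&(P[...,0]>.6)&(P[...,0]<.68)&(P[...,1]>.26)&(P[...,1]<.32))];print(rect(q),np.nanmax(q[:,2]))"
```

```text
t 21.3 p [0.5642 0.0444 0.2759] phi 93.2 F [0.8 0.9 0.1] w 0.0598 q [-0.05  0.06  1.71  0.    1.38 -0.1 ]
 -> turn [ 0.001 -0.001  0.   ] rows 0.0 shift cm [-1.79 -2.83 11.59] rows 2.4
 -> turn [0. 0. 0.] rows 0.0 shift cm [0.  0.  9.8] rows 2.0
(np.int64(111), np.int64(286), np.int64(314), np.int64(187), np.int64(192), ([537.2, -75.1], [111.7, 17.2], -86.6))
([641.7, 289.3], [18.0, 15.0], -15.6)
([649.6, 293.0], [17.2, 16.3], 81.1) 0.19264534484030738
```

Emit:
{"op": "move_arm", "data": {"rows": [[[-1.8,-2.8,0],[0,0,0],6],[[0,0,4],[0,0,0],6],[[0,0,4],[0,0,0],6],[[0,0,4],[0,0,0],6],[[0,0,3],[0,0,0],6]]}}

```text
time: 21.9
ee_pos: [0.5364, 0.0271, 0.1228]
eef_rot: [-0.001, 0.685, 0.728, -0.001]
wrist_force: [-0.1, -0.6, -0.5]
gripper_width: 0.0598
gripper_force: 0.0
```

```bash
python3 -c "
from m import *; from plan import *
plan((.537,.025,.062,93.2))
im,d=snap('scene','s10'); a=im[160:300,200:387,::-1]; cv2.imwrite('pics/s10v.png',cv2.resize(a,(800,600),interpolation=cv2.INTER_CUBIC))"
```

```text
t 21.9 p [0.5364 0.0271 0.1228] phi 93.5 F [-0.1 -0.6 -0.5] w 0.0598 q [-0.08  0.15  1.91  0.    1.08 -0.14]
 -> turn [-0.003 -0.001  0.004] rows 0.0 shift cm [-0.21  0.05  6.08] rows 1.2
```

View pics/s10v.png

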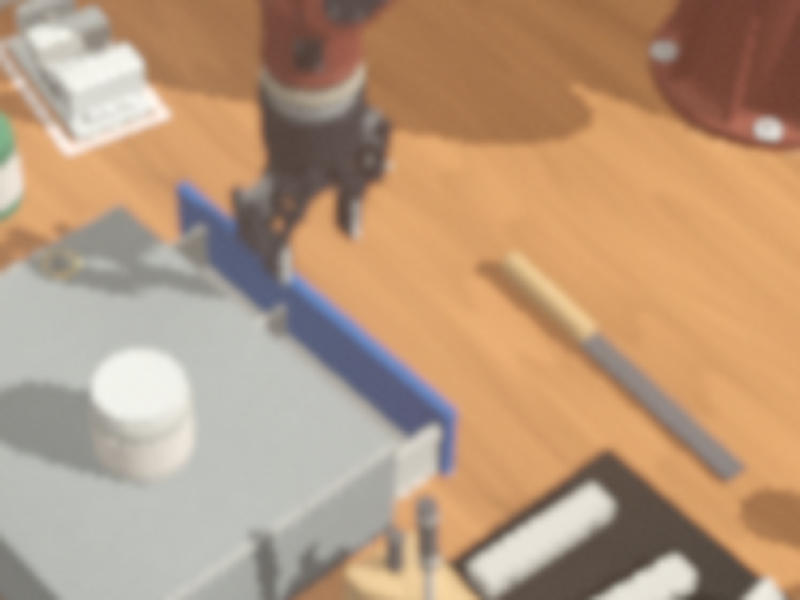

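The fingers straddle the blue board at (290,260), so I'll go down and pinch.

Emit:
{"op": "move_arm", "data": {"rows": [[[-0.2,0,2],[0,0,0],6],[[0,0,2],[0,0,0],6],[[0,0,2],[0,0,0],6],[[0,0,0],[0,0,0],4],[[0,0,0],[0,0,0],2]]}}

```text
time: 22.45
ee_pos: [0.5381, 0.0242, 0.066]
eef_rot: [-0.0, 0.686, 0.728, 0.0]
wrist_force: [0.6, -0.5, -0.0]
gripper_width: 0.0315
gripper_force: 0.0
```

Emit:
{"op": "move_arm", "data": {"rows": [[[0,0,0],[0,0,0],0.9],[[0,0,0],[0,0,0],0.9],[[0,0,0],[0,0,0],0.9],[[0,0,0],[0,0,0],0.9]]}}

```text
time: 22.85
ee_pos: [0.5387, 0.0237, 0.0672]
eef_rot: [0.001, 0.686, 0.727, 0.001]
wrist_force: [-1.5, 1.9, 5.7]
gripper_width: 0.0105
gripper_force: 60.2
```

```bash
python3 -c "
from plan import *
plan((.537,.025,.062,93.2))"
```

```text
t 22.9 p [0.5387 0.0237 0.0672] phi 93.3 F [-1.5  1.9  5.7] w 0.0105 q [-0.09  0.24  1.93  0.    0.97 -0.15]
 -> turn [ 0.002 -0.001  0.002] rows 0.0 shift cm [ 0.14 -0.16  0.52] rows 0.1
```

Emit:
{"op": "move_arm", "data": {"rows": [[[0,-1.5,0],[0,0,0],0.9],[[0,-2,0],[0,0,0],0.9],[[0,-2,0],[0,0,0],0.9],[[0,-2,0],[0,0,0],0.9],[[0,-2,0],[0,0,0],0.9]]}}

```text
time: 23.35
ee_pos: [0.445, 0.0183, 0.0672]
eef_rot: [0.002, 0.687, 0.727, 0.003]
wrist_force: [3.2, 2.6, 4.2]
gripper_width: 0.0106
gripper_force: 63.0
```

Emit:
{"op": "move_arm", "data": {"rows": [[[0,-1,0],[0,0,0],0.9],[[0,-0.6,0],[0,0,0],0.9],[[0,-0.4,0],[0,0,0],0.9],[[0,0,0],[0,0,0],0.9],[[0,0,0],[0,0,0],0.9]]}}

```text
time: 23.85
ee_pos: [0.4241, 0.0171, 0.0672]
eef_rot: [0.001, 0.687, 0.727, 0.001]
wrist_force: [-1.2, 3.3, 9.2]
gripper_width: 0.0103
gripper_force: 63.8
```

```bash
python3 -c "
from plan import *
plan((.424,.018,.062,93.2))"
```

```text
t 23.9 p [0.4241 0.0171 0.0672] phi 93.3 F [-1.2  3.3  9.2] w 0.0103 q [-0.13  0.01  2.19  0.    0.94 -0.18]
 -> turn [ 0.003 -0.001  0.002] rows 0.0 shift cm [ 0.09 -0.    0.52] rows 0.1
```

Emit:
{"op": "move_arm", "data": {"rows": [[[0,0,0],[0,0,0],2],[[0,0,0],[0,0,0],4],[[0,0,0],[0,0,0],4],[[0,0,-3],[0,0,0],4],[[0,0,-5],[0,0,0],4]]}}

```text
time: 24.35
ee_pos: [0.4186, 0.0169, 0.1422]
eef_rot: [-0.004, 0.686, 0.727, -0.003]
wrist_force: [1.0, -0.0, 0.9]
gripper_width: 0.0401
gripper_force: 0.0
```

Emit:
{"op": "move_arm", "data": {"rows": [[[0,0,-5],[0,0,0],4],[[-4.5,0,0],[0,0,0],4],[[-4.5,0,0],[0,0,0],4],[[-4.5,0,0],[0,0,0],4],[[-4.5,0,0],[0,0,0],4]]}}

```text
time: 24.85
ee_pos: [0.4329, -0.1648, 0.1953]
eef_rot: [0.0, 0.686, 0.727, -0.0]
wrist_force: [0.7, 0.6, 0.4]
gripper_width: 0.0401
gripper_force: 0.0
```

Emit:
{"op": "move_arm", "data": {"rows": [[[-4.5,0,0],[0,0,0],4],[[0,0,0],[0,0,0],4]]}}

```text
time: 25.05
ee_pos: [0.4358, -0.2131, 0.1956]
eef_rot: [0.001, 0.688, 0.725, -0.001]
wrist_force: [-0.5, 0.3, 0.0]
gripper_width: 0.0398
gripper_force: 0.0
```

```bash
python3 -c "
from m import *; from plan import *
plan((.424,.018,.062,93.2))
im,d=snap('top','t11'); ims,ds=snap('scene','s11')
print(drawer(im))
print('par top',lightrects(im,.02,.4,.62,.2,.5)); print('vee top z.042',lightrects(im,.042,.4,.5,.38,.5,thr=90))
print('outl',lightrects(im,.005,.4,.6,-.5,-.25,smax=90,thr=130))
for n,dd in(('top',d),('scene',ds)):
    P=cloud(n,dd);X,Y,Z=np.moveaxis(P,2,0);m=(Z>.008)&(X>.4)&(X<.58)&(Y>.2)&(Y<.5)&(Z<.06);N,l,s,c=cv2.connectedComponentsWithStats(m.astype(np.uint8))
    for i in range(1,N):
        if s[i,4]>50: q=P[l==i]; print(n,rect(q),np.nanpercentile(q[:,2],[50,95]).round(3))
a=im[140:245,155:330,::-1]; cv2.imwrite('pics/t11v.png',cv2.resize(a,(800,480),interpolation=cv2.INTER_CUBIC))"
```

```text
t 25.1 p [ 0.4358 -0.2131  0.1956] phi 93.0 F [-0.5  0.3  0. ] w 0.0398 q [-0.6  -0.05  1.97 -0.    1.22 -0.65]
 -> turn [ 0.     0.003 -0.004] rows 0.0 shift cm [23.14  0.11 13.36] rows 5.3
(np.int64(221), np.int64(238), np.int64(316), np.int64(215), np.int64(224), ([420.2, 18.4], [307.2, 12.4], -86.8))
par top [([506.0, 350.6], [117.3, 23.7], -4.2), ([510.2, 268.3], [120.7, 24.7], -0.4)]
vee top z.042 [([447.3, 429.9], [62.6, 47.7], 12.6)]
outl [([490.0, -382.0], [133.9, 102.4], 81.9)]
top ([510.5, 268.1], [119.7, 29.2], 0.1) [0.019 0.025]
top ([505.0, 352.7], [119.6, 31.2], -3.8) [0.019 0.025]
top ([452.1, 438.1], [65.2, 56.5], 9.3) [0.033 0.043]
scene ([514.4, 264.8], [120.6, 37.7], 0.4) [0.019 0.025]
scene ([511.3, 347.1], [123.6, 35.8], -3.5) [0.019 0.024]
scene ([453.1, 427.3], [67.5, 53.4], 9.7) [0.031 0.042]
```

View pics/t11v.png

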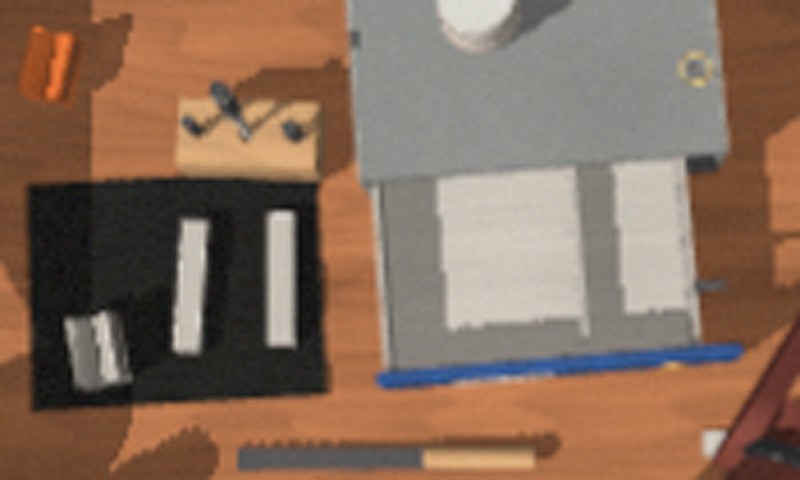

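The drawer is fully out: the board is at row 365, the wide compartment at (388-580) and the narrow one at (592-690). The parallels at (282,280) and (190,286) and the vee at (98,350) are unmoved. Next, the first parallel.

```bash
python3 -c "
from m import *; from plan import *
f=lambda x,y:(155+(x+.5)/4.571-.5,140+(y+.5)/4.571-.5)
print(onplane('top',[f(386,300),f(692,300),f(697,350)],.07).round(4),onplane('top',[f(583,300),f(578,300)],.056).round(4))
plan((.5115,.2675,.17,180),(.5115,.2675,.006,180))"
```

```text
[[ 0.4826  0.1683  0.07  ]
 [ 0.4759 -0.0982  0.07  ]
 [ 0.4322 -0.1012  0.07  ]] [[ 0.4798 -0.0035  0.056 ]
 [ 0.4799  0.0009  0.056 ]]
t 25.1 p [ 0.4352 -0.2087  0.1948] phi 93.2 F [-0.5  1.1  0. ] w 0.0398 q [-0.59 -0.05  1.98  0.    1.22 -0.65]
 -> turn [-0.    -0.002 -1.515] rows 10.1 shift cm [-7.63 47.62  2.48] rows 9.7
 -> turn [0. 0. 0.] rows 0.0 shift cm [ 0.   0.  16.4] rows 3.3
```

Emit:
{"op": "move_arm", "data": {"rows": [[[0,0,0],[0,0,-0.149],5],[[0,0,0],[0,0,-0.149],5],[[0,0,0],[0,0,-0.149],5],[[0,0,0],[0,0,-0.149],5],[[0,0,0],[0,0,-0.149],5]]}}

```text
time: 25.65
ee_pos: [0.4355, -0.206, 0.1948]
eef_rot: [-0.001, 0.371, 0.929, 0.0]
wrist_force: [0.2, 0.1, -0.2]
gripper_width: 0.0497
gripper_force: 0.0
```

Emit:
{"op": "move_arm", "data": {"rows": [[[0,0,0],[0,0,-0.149],5],[[0,0,0],[0,0,-0.149],5],[[0,0,0],[0,0,-0.149],5],[[0,0,0],[0,0,-0.149],5],[[0,0,0],[0,0,-0.149],5]]}}

```text
time: 26.15
ee_pos: [0.4354, -0.206, 0.1948]
eef_rot: [-0.001, 0.007, 1.0, 0.0]
wrist_force: [-0.4, -1.4, -0.3]
gripper_width: 0.0501
gripper_force: 0.0
```

Emit:
{"op": "move_arm", "data": {"rows": [[[-0.7,4.8,0],[0,0,-0.03],5],[[-0.8,4.8,0],[0,0,0],5],[[-0.8,4.8,0],[0,0,0],5],[[-0.8,4.8,0],[0,0,0],5],[[-0.8,4.8,0],[0,0,0],5]]}}

```text
time: 26.65
ee_pos: [0.4734, 0.0354, 0.1951]
eef_rot: [-0.0, -0.005, 1.0, 0.0]
wrist_force: [-0.2, 0.5, 0.2]
gripper_width: 0.0502
gripper_force: 0.0
```

Emit:
{"op": "move_arm", "data": {"rows": [[[-0.8,4.8,0],[0,0,0],5],[[-0.8,4.8,0],[0,0,0],5],[[-0.8,4.8,0],[0,0,0],5],[[-0.8,4.8,0],[0,0,0],5],[[-0.5,4.8,0],[0,0,0],5]]}}

```text
time: 27.15
ee_pos: [0.5081, 0.2756, 0.195]
eef_rot: [-0.0, -0.005, 1.0, -0.0]
wrist_force: [0.5, 0.0, 1.1]
gripper_width: 0.0502
gripper_force: 0.0
```

Emit:
{"op": "move_arm", "data": {"rows": [[[0,0,0],[0,0,0],5],[[0,0,2],[0,0,0],5],[[0,0,0],[0,0,0],5]]}}

```text
time: 27.45
ee_pos: [0.5062, 0.2723, 0.1722]
eef_rot: [-0.003, -0.005, 1.0, -0.001]
wrist_force: [0.1, -0.1, -1.1]
gripper_width: 0.0501
gripper_force: 0.0
```

```bash
python3 -c "
from m import *; from plan import *
plan((.5115,.2675,.06,180),(.5115,.2675,.006,180))"
```

```text
t 27.4 p [0.5062 0.2723 0.1722] phi -179.4 F [ 0.1 -0.1 -1.1] w 0.0501 q [ 0.37  0.17  1.78 -0.    1.19 -1.21]
 -> turn [-0.003 -0.006  0.01 ] rows 0.1 shift cm [-0.53 -0.48 11.22] rows 2.2
 -> turn [0. 0. 0.] rows 0.0 shift cm [0.  0.  5.4] rows 1.1
```

Emit:
{"op": "move_arm", "data": {"rows": [[[-0.5,-0.5,3],[0,0,0],5],[[0,0,3.5],[0,0,0],5],[[0,0,3.5],[0,0,0],5],[[0,0,0],[0,0,0],5],[[0,0,0],[0,0,0],5]]}}

```text
time: 27.95
ee_pos: [0.5139, 0.2669, 0.0754]
eef_rot: [-0.001, -0.004, 1.0, -0.0]
wrist_force: [1.1, -0.1, 0.7]
gripper_width: 0.0501
gripper_force: 0.0
```

```bash
python3 -c "
from m import *; from plan import *
plan((.5115,.2675,.006,180))"
```

```text
t 27.9 p [0.5139 0.2669 0.0754] phi -179.6 F [ 1.1 -0.1  0.7] w 0.0501 q [ 0.36  0.3   1.83 -0.    1.01 -1.22]
 -> turn [-0.001 -0.002  0.007] rows 0.0 shift cm [0.24 0.06 6.94] rows 1.4
```

Emit:
{"op": "move_arm", "data": {"rows": [[[0,0,3],[0,0,0],5],[[0,0,2],[0,0,0],5],[[0,0,1.2],[0,0,0],5],[[0,0,0.6],[0,0,0],5],[[0,0,0],[0,0,0],5]]}}

```text
time: 28.45
ee_pos: [0.5153, 0.2676, 0.0081]
eef_rot: [0.0, -0.004, 1.0, 0.0]
wrist_force: [0.0, 0.2, 0.9]
gripper_width: 0.0499
gripper_force: 0.0
```

Emit:
{"op": "move_arm", "data": {"rows": [[[0,0,0],[0,0,0],3.2],[[0,0,0],[0,0,0],2.6],[[0,0,0],[0,0,0],2],[[0,0,0],[0,0,0],2],[[0,0,0],[0,0,0],2]]}}

```text
time: 28.95
ee_pos: [0.516, 0.2681, 0.009]
eef_rot: [0.001, -0.004, 1.0, 0.001]
wrist_force: [-1.3, 1.0, 5.3]
gripper_width: 0.0219
gripper_force: 60.5
```

Emit:
{"op": "move_arm", "data": {"rows": [[[0,0,-1],[0,0,0],2],[[0,0,-2],[0,0,0],2],[[0,0,-3],[0,0,0],2],[[0,0,-3],[0,0,0],2],[[0,0,-3],[0,0,0],2]]}}

```text
time: 29.45
ee_pos: [0.5132, 0.2666, 0.1271]
eef_rot: [-0.002, -0.004, 1.0, -0.001]
wrist_force: [0.8, 0.9, -5.0]
gripper_width: 0.0225
gripper_force: 59.2
```

Emit:
{"op": "move_arm", "data": {"rows": [[[0,0,0],[0,0,0],2],[[0,0,0],[0,0,0],2]]}}

```text
time: 29.65
ee_pos: [0.5144, 0.2671, 0.1268]
eef_rot: [-0.0, -0.004, 1.0, -0.0]
wrist_force: [-0.4, -0.1, -4.7]
gripper_width: 0.0224
gripper_force: 59.3
```

```bash
python3 -c "
from m import *; from plan import *
plan((.512,.120,.125,-176.7),(.512,.120,.032,-176.7))
ims,d=snap('scene','s12');print(lightrects(np.load('pics/s12.npz')['im'],.15,.3,.7,.1,.5,n='scene'));P=cloud('scene',d);X,Y,Z=np.moveaxis(P,2,0)
m=(X>.4)&(X<.6)&(Y>.22)&(Y<.5)&(Z>.008)&(Z<.06);N,l,s,c=cv2.connectedComponentsWithStats(m.astype(np.uint8))
for i in range(1,N):
    if s[i,4]>50: print(rect(P[l==i]))"
```

```text
t 29.6 p [0.5144 0.2671 0.1268] phi -179.6 F [-0.4 -0.1 -4.7] w 0.0224 q [ 0.36  0.23  1.8  -0.    1.11 -1.22]
 -> turn [-0.   -0.   -0.05] rows 0.3 shift cm [  1.08 -14.67   0.18] rows 2.9
 -> turn [0. 0. 0.] rows 0.0 shift cm [0.  0.  9.3] rows 1.9
[([529.2, 482.5], [78.2, 49.0], 12.5), ([584.2, 412.3], [118.7, 34.9], -3.8), ([379.9, 481.0], [101.4, 55.7], 33.3), ([548.6, 277.3], [77.8, 34.8], 3.6), ([462.4, 311.4], [134.6, 45.6], 88.6), ([421.8, 182.9], [75.4, 38.8], -44.6)]
([508.2, 351.4], [129.5, 32.9], -1.1)
([452.1, 433.4], [65.2, 40.9], 8.2)
```

Emit:
{"op": "move_arm", "data": {"rows": [[[0.3,-3.7,0],[0,0,-0.05],2],[[0.3,-3.7,0],[0,0,0],2],[[0.4,-3.7,0],[0,0,0],2],[[0.3,-3.5,0],[0,0,0],2],[[0,0,0],[0,0,0],2]]}}

```text
time: 30.2
ee_pos: [0.5054, 0.1169, 0.1239]
eef_rot: [-0.003, -0.027, 1.0, -0.001]
wrist_force: [0.0, 1.0, -4.1]
gripper_width: 0.0223
gripper_force: 59.9
```

Emit:
{"op": "move_arm", "data": {"rows": [[[0,0,0],[0,0,0],2],[[0,0,3],[0,0,0],2],[[0,0,0],[0,0,0],2],[[0,0,0],[0,0,0],2]]}}

```text
time: 30.6
ee_pos: [0.5063, 0.1217, 0.0956]
eef_rot: [-0.002, -0.029, 1.0, -0.0]
wrist_force: [0.2, 0.3, -5.6]
gripper_width: 0.0217
gripper_force: 60.0
```

```bash
python3 -c "
from m import *; from plan import *
plan((.508,.120,.034,-176.7))"
```

```text
t 30.6 p [0.5063 0.1217 0.0956] phi -176.7 F [ 0.2  0.3 -5.6] w 0.0217 q [ 0.1   0.16  1.96  0.    1.03 -1.53]
 -> turn [ 0.    -0.005  0.001] rows 0.0 shift cm [-0.16 -0.18  6.16] rows 1.2
```

Emit:
{"op": "move_arm", "data": {"rows": [[[-0.1,-0.2,2.5],[0,0,0],2],[[0,0,2],[0,0,0],2],[[0,0,1],[0,0,0],2],[[0,0,0.4],[0,0,0],2],[[0,0,0],[0,0,0],2]]}}

```text
time: 31.1
ee_pos: [0.5096, 0.1194, 0.0386]
eef_rot: [-0.0, -0.029, 1.0, 0.0]
wrist_force: [-0.0, 0.4, -3.7]
gripper_width: 0.0225
gripper_force: 60.0
```

Emit:
{"op": "move_arm", "data": {"rows": [[[0,0,0.2],[0,0,0],2],[[0,0,0],[0,0,0],2]]}}

```text
time: 31.3
ee_pos: [0.5103, 0.1192, 0.0373]
eef_rot: [0.001, -0.029, 1.0, 0.0]
wrist_force: [0.1, -0.1, -4.5]
gripper_width: 0.0219
gripper_force: 60.0
```

Emit:
{"op": "move_arm", "data": {"rows": [[[0,0,0.2],[0,0,0],2],[[0,0,0.2],[0,0,0],2],[[0,0,0],[0,0,0],2]]}}

```text
time: 31.6
ee_pos: [0.5102, 0.1191, 0.0331]
eef_rot: [0.001, -0.029, 1.0, 0.0]
wrist_force: [0.2, 0.6, 0.4]
gripper_width: 0.0224
gripper_force: 60.5
```

Emit:
{"op": "move_arm", "data": {"rows": [[[0,0,0],[0,0,0],3],[[0,0,0],[0,0,0],3.4],[[0,0,0],[0,0,0],3.4],[[0,0,-2],[0,0,0],3.4],[[0,0,-4],[0,0,0],3.4]]}}

```text
time: 32.1
ee_pos: [0.506, 0.1186, 0.0897]
eef_rot: [-0.004, -0.029, 1.0, -0.0]
wrist_force: [0.2, 0.8, 0.9]
gripper_width: 0.0338
gripper_force: 0.0
```

Emit:
{"op": "move_arm", "data": {"rows": [[[0,0,-4],[0,0,0.127],5],[[0,4.5,0],[0,0,0],5],[[0,4.5,0],[0,0,0],5],[[0,4.5,0],[0,0,0],5],[[0,4.5,0],[0,0,0],5]]}}

```text
time: 32.6
ee_pos: [0.5222, 0.3002, 0.133]
eef_rot: [0.001, 0.035, 0.999, 0.0]
wrist_force: [0.8, -0.4, -0.0]
gripper_width: 0.0497
gripper_force: 0.0
```

Emit:
{"op": "move_arm", "data": {"rows": [[[0,4.5,0],[0,0,0],5],[[0,0,0],[0,0,0],5],[[0,0,3],[0,0,0],5],[[0,0,0],[0,0,0],5],[[0,0,0],[0,0,0],5]]}}

```text
time: 33.1
ee_pos: [0.5241, 0.3424, 0.1014]
eef_rot: [-0.001, 0.035, 0.999, -0.001]
wrist_force: [0.2, -0.3, 0.5]
gripper_width: 0.0499
gripper_force: 0.0
```

```bash
python3 -c "
from m import *; from plan import *
plan((.508,.350,.08,176),(.508,.35,.009,176))"
```

```text
t 33.1 p [0.5241 0.3424 0.1014] phi 176.0 F [ 0.2 -0.3  0.5] w 0.0499 q [ 0.47  0.36  1.7  -0.    1.09 -1.03]
 -> turn [-0.002 -0.003 -0.   ] rows 0.0 shift cm [1.66 0.65 2.14] rows 0.6
 -> turn [0. 0. 0.] rows 0.0 shift cm [0.  0.  7.1] rows 1.4
```

Emit:
{"op": "move_arm", "data": {"rows": [[[1.6,0.7,1],[0,0,0],5],[[0,0,3],[0,0,0],5],[[0,0,3],[0,0,0],5],[[0,0,1.5],[0,0,0],5],[[0,0,0],[0,0,0],5]]}}

```text
time: 33.6
ee_pos: [0.507, 0.3505, 0.0149]
eef_rot: [-0.002, 0.035, 0.999, -0.001]
wrist_force: [-1.3, 0.3, -0.3]
gripper_width: 0.0501
gripper_force: 0.0
```

```bash
python3 -c "
from m import *; from plan import *
plan((.508,.35,.009,176))
im,d=snap('scene','s13'); u,v=proj('scene',(.5,.34,.03))[0].astype(int); a=im[v-45:v+45,u-60:u+60,::-1]; cv2.imwrite('pics/s13v.png',cv2.resize(a,(800,600),interpolation=cv2.INTER_CUBIC))"
```

```text
t 33.6 p [0.507  0.3505 0.0149] phi 176.0 F [-1.3  0.3 -0.3] w 0.0501 q [ 0.49  0.46  1.75  0.    0.94 -1.01]
 -> turn [-0.003 -0.005 -0.   ] rows 0.0 shift cm [-0.11 -0.04  0.59] rows 0.1
```

View pics/s13v.png

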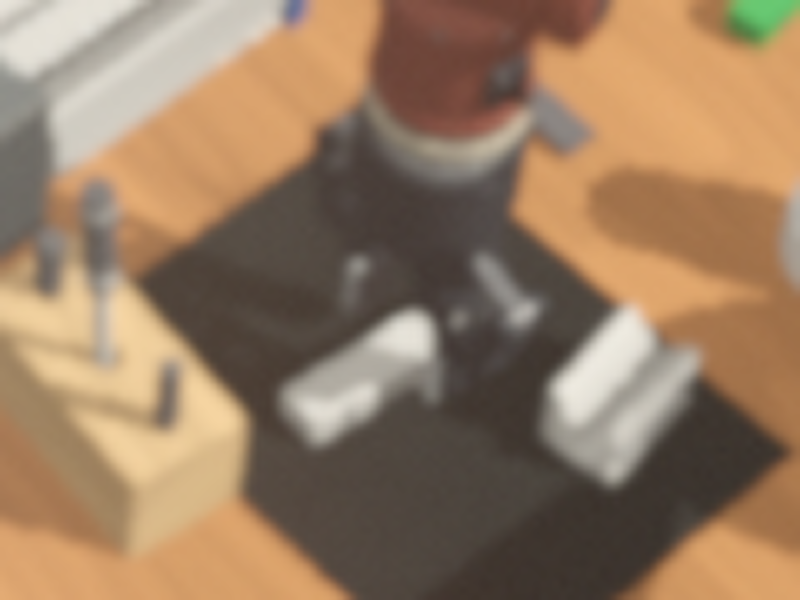

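The bar lies between the fingers, at (400,360). Closing and lifting.

Emit:
{"op": "move_arm", "data": {"rows": [[[0,0,0.5],[0,0,0],5],[[0,0,0],[0,0,0],3.2],[[0,0,0],[0,0,0],2.6],[[0,0,0],[0,0,0],2],[[0,0,0],[0,0,0],2]]}}

```text
time: 34.15
ee_pos: [0.5105, 0.3513, 0.014]
eef_rot: [0.001, 0.035, 0.999, -0.0]
wrist_force: [-0.2, -3.8, 5.3]
gripper_width: 0.0218
gripper_force: 58.8
```

Emit:
{"op": "move_arm", "data": {"rows": [[[0,0,0],[0,0,0],2],[[0,0,0],[0,0,0],2]]}}

```text
time: 34.35
ee_pos: [0.5105, 0.3512, 0.014]
eef_rot: [0.001, 0.035, 0.999, -0.0]
wrist_force: [-0.4, -3.9, 5.8]
gripper_width: 0.022
gripper_force: 58.8
```

Emit:
{"op": "move_arm", "data": {"rows": [[[0,0,-1],[0,0,0],2],[[0,0,-2],[0,0,0],2],[[0,0,-3],[0,0,0],2],[[0,0,-3],[0,0,0],2],[[0,0,-3],[0,0,0],2]]}}

```text
time: 34.85
ee_pos: [0.5086, 0.3515, 0.1328]
eef_rot: [-0.001, 0.035, 0.999, -0.0]
wrist_force: [0.4, 1.4, -3.7]
gripper_width: 0.0215
gripper_force: 59.6
```

```bash
python3 -c "
from m import *; from plan import *
plan((.510,.050,.125,-176.7))"
```

```text
t 34.9 p [0.5086 0.3515 0.1328] phi 176.0 F [ 0.4  1.4 -3.7] w 0.0215 q [ 0.49  0.3   1.7   0.    1.14 -1.01]
 -> turn [ 0.    -0.002 -0.127] rows 0.9 shift cm [  1.6  -30.11   0.78] rows 6.0
```

Emit:
{"op": "move_arm", "data": {"rows": [[[0,-1,0],[0,0,-0.127],2],[[0.2,-4,0],[0,0,0],2],[[0.2,-4.5,0],[0,0,0],2],[[0.2,-4.5,0],[0,0,0],2],[[0.2,-4.5,0],[0,0,0],2]]}}

```text
time: 35.35
ee_pos: [0.51, 0.1652, 0.132]
eef_rot: [-0.0, -0.029, 1.0, 0.0]
wrist_force: [-0.1, -0.6, -4.4]
gripper_width: 0.0215
gripper_force: 59.7
```

Emit:
{"op": "move_arm", "data": {"rows": [[[0.2,-4.5,0],[0,0,0],2],[[0.2,-4.5,0],[0,0,0],2],[[0.2,-2.5,0],[0,0,0],2],[[0,0,0],[0,0,0],2],[[0,0,2],[0,0,0],2]]}}

```text
time: 35.85
ee_pos: [0.5143, 0.0509, 0.1151]
eef_rot: [0.004, -0.027, 1.0, 0.0]
wrist_force: [1.1, -0.3, -3.4]
gripper_width: 0.0216
gripper_force: 59.9
```

Emit:
{"op": "move_arm", "data": {"rows": [[[0,0,0],[0,0,0],2],[[0,0,0],[0,0,0],2]]}}

```text
time: 36.05
ee_pos: [0.5104, 0.0521, 0.1117]
eef_rot: [-0.001, -0.029, 1.0, 0.0]
wrist_force: [0.2, -0.4, -3.7]
gripper_width: 0.0218
gripper_force: 59.8
```

```bash
python3 -c "
from m import *; from plan import *
plan((.510,.050,.04,-176.7))"
```

```text
t 36.0 p [0.5104 0.0521 0.1117] phi -176.7 F [ 0.2 -0.4 -3.7] w 0.0218 q [-0.04  0.12  1.97  0.    1.06 -1.66]
 -> turn [ 0.001 -0.002  0.   ] rows 0.0 shift cm [ 0.06 -0.21  7.17] rows 1.4
```

Emit:
{"op": "move_arm", "data": {"rows": [[[0,-0.2,3],[0,0,0],2],[[0,0,2],[0,0,0],2],[[0,0,1.3],[0,0,0],2],[[0,0,0.5],[0,0,0],2],[[0,0,0.3],[0,0,0],2]]}}

```text
time: 36.55
ee_pos: [0.5121, 0.0496, 0.0415]
eef_rot: [0.0, -0.029, 1.0, 0.0]
wrist_force: [-0.6, -0.1, -2.8]
gripper_width: 0.0215
gripper_force: 59.8
```

Emit:
{"op": "move_arm", "data": {"rows": [[[0,0,0.2],[0,0,0],2],[[0,0,0],[0,0,0],2]]}}

```text
time: 36.75
ee_pos: [0.5124, 0.0493, 0.0401]
eef_rot: [0.001, -0.029, 1.0, -0.0]
wrist_force: [0.5, -0.4, -4.1]
gripper_width: 0.0217
gripper_force: 59.8
```

Emit:
{"op": "move_arm", "data": {"rows": [[[0,0,0.2],[0,0,0],2],[[0,0,0.1],[0,0,0],2],[[0,0,0],[0,0,0],2]]}}

```text
time: 37.05
ee_pos: [0.5131, 0.0493, 0.038]
eef_rot: [0.001, -0.029, 1.0, -0.0]
wrist_force: [-1.5, 1.1, 4.3]
gripper_width: 0.0216
gripper_force: 60.7
```

Emit:
{"op": "move_arm", "data": {"rows": [[[0,0,0],[0,0,0],3],[[0,0,0],[0,0,0],3.4],[[0,0,0],[0,0,0],3.4],[[0,0,-2],[0,0,0],3.4],[[0,0,-4],[0,0,0],3.4]]}}

```text
time: 37.55
ee_pos: [0.5079, 0.0493, 0.0933]
eef_rot: [-0.004, -0.029, 1.0, 0.0]
wrist_force: [-0.1, 0.9, 0.3]
gripper_width: 0.0339
gripper_force: 0.0
```

Emit:
{"op": "move_arm", "data": {"rows": [[[0,0,-5],[0,0,0],5],[[0,-4.5,0],[0,0,0],6],[[0,-4.5,0],[0,0,0],7],[[0,-4.5,0],[0,0,0],7],[[0,-4.5,0],[0,0,0],7]]}}

```text
time: 38.05
ee_pos: [0.5219, -0.132, 0.1466]
eef_rot: [0.0, -0.029, 1.0, -0.0]
wrist_force: [-0.1, 0.0, -0.3]
gripper_width: 0.0704
gripper_force: 0.0
```

Emit:
{"op": "move_arm", "data": {"rows": [[[0,-4.5,0],[0,0,0],7],[[0,-4.5,0],[0,0,0],7],[[0,0,0],[0,0,0],7]]}}

```text
time: 38.35
ee_pos: [0.5275, -0.2259, 0.1469]
eef_rot: [0.001, -0.026, 1.0, -0.002]
wrist_force: [0.3, 0.6, 0.9]
gripper_width: 0.0698
gripper_force: 0.0
```

```bash
python3 -c "
from m import *; from plan import *
plan((.451,.431,.2,-169))
for n in('top','scene'):
    im,d=snap(n,n+'14');P=cloud(n,d);X,Y,Z=np.moveaxis(P,2,0)
    if n=='top': print(drawer(im,320),lightrects(im,.005,.4,.6,-.5,-.25,smax=90,thr=130))
    hsv=cv2.cvtColor(im,cv2.COLOR_RGB2HSV)
    m=(X>.4)&(X<.58)&(Y>.22)&(Y<.5)&(Z>.01)&(Z<.06);m=blob(m);print(n,'vee',rect(P[m]),m.sum())
    c=cv2.findContours(m.astype(np.uint8),0,1)[0][0];print(rect(onplane(n,c[:,0],.042)))
    m=(X>.44)&(X<.58)&(Y>.01)&(Y<.155)&(Z>.036)&(Z<.052);N,l,s,c=cv2.connectedComponentsWithStats(m.astype(np.uint8))
    for i in range(1,N):
        if s[i,4]>30: q=P[l==i];print(' bar',rect(q),np.nanmedian(q[:,2]).round(4),s[i,4])
    m=(X>.44)&(X<.58)&(Y>-.09)&(Y<-.02); print('narrow floor',np.nanmedian(Z[m]).round(4))
    y=np.arange(-.13,.2,.004); 
    print([round(float(np.nanmedian(Z[(X>.50)&(X<.54)&(abs(Y-a)<.003)])),3) for a in y] if n=='top' else '')
"
```

```text
t 38.4 p [ 0.5275 -0.2259  0.1469] phi -177.0 F [0.3 0.6 0.9] w 0.0698 q [-0.53  0.19  1.81 -0.    1.14 -2.15]
 -> turn [-0.004  0.001 -0.14 ] rows 0.9 shift cm [-5.02 65.95 -5.31] rows 13.3
(np.int64(218), np.int64(238), np.int64(316), np.int64(215), np.int64(223), ([421.0, 18.4], [307.2, 12.1], -86.8)) [([511.6, -302.0], [66.0, 37.0], -24.2), ([488.0, -394.3], [108.6, 102.2], 82.2)]
top vee ([450.9, 432.8], [60.5, 45.5], 9.9) 180
([449.9, 428.4], [62.7, 51.5], 10.5)
 bar ([507.3, 118.1], [119.2, 24.0], 2.9) 0.0436 165
 bar ([510.7, 47.9], [119.2, 26.1], 1.1) 0.043 174
narrow floor 0.025
[-0.003, 0.0, 0.0, -0.001, -0.002, -0.001, 0.0, 0.068, 0.067, 0.031, 0.023, 0.026, 0.023, 0.025, 0.025, 0.026, 0.024, 0.025, 0.025, 0.025, 0.024, 0.024, 0.023, 0.024, 0.026, 0.026, 0.025, 0.026, 0.025, 0.026, 0.026, 0.027, 0.054, 0.028, 0.025, 0.025, 0.026, 0.026, 0.027, 0.027, 0.027, 0.026, 0.04, 0.043, 0.043, 0.042, 0.041, 0.043, 0.032, 0.026, 0.026, 0.027, 0.027, 0.025, 0.026, 0.024, 0.023, 0.024, 0.025, 0.027, 0.043, 0.043, 0.042, 0.044, 0.043, 0.044, 0.024, 0.024, 0.024, 0.024, 0.025, 0.025, 0.024, 0.023, 0.024, 0.051, 0.068, 0.065, -0.001, -0.002, -0.002, 0.0, 0.0]
scene vee ([452.6, 434.5], [68.7, 40.5], 6.8) 301
([462.8, 439.9], [79.6, 47.0], 10.9)
 bar ([506.6, 51.3], [112.2, 32.2], 2.7) 0.0417 201
 bar ([502.8, 121.4], [114.3, 28.5], 1.8) 0.042 212
narrow floor 0.0252
```

Emit:
{"op": "move_arm", "data": {"rows": [[[0,0,-3],[0,0,-0.122],7],[[-0.5,4.8,-2],[0,0,0],7],[[-0.4,4.9,0],[0,0,0],7],[[-0.4,4.9,0],[0,0,0],7],[[-0.4,4.9,0],[0,0,0],7]]}}

```text
time: 38.95
ee_pos: [0.5081, -0.0241, 0.1955]
eef_rot: [0.0, -0.09, 0.996, 0.0]
wrist_force: [1.1, 0.7, 0.3]
gripper_width: 0.07
gripper_force: 0.0
```

Emit:
{"op": "move_arm", "data": {"rows": [[[-0.4,4.9,0],[0,0,0],7],[[-0.4,4.9,0],[0,0,0],7],[[-0.4,4.9,0],[0,0,0],7],[[-0.4,4.9,0],[0,0,0],7],[[-0.4,4.9,0],[0,0,0],7]]}}

```text
time: 39.45
ee_pos: [0.4831, 0.2204, 0.1954]
eef_rot: [-0.0, -0.091, 0.996, 0.0]
wrist_force: [1.0, 0.4, 0.2]
gripper_width: 0.07
gripper_force: 0.0
```

Emit:
{"op": "move_arm", "data": {"rows": [[[-0.4,4.9,0],[0,0,0],7],[[-0.4,4.9,0],[0,0,0],7],[[-0.4,4.9,0],[0,0,0],7],[[0,0,0],[0,0,0],7],[[0,0,0],[0,0,0],7]]}}

```text
time: 39.95
ee_pos: [0.4687, 0.3656, 0.1949]
eef_rot: [-0.001, -0.092, 0.996, -0.0]
wrist_force: [0.2, -0.8, -0.8]
gripper_width: 0.0699
gripper_force: 0.0
```

```bash
python3 -c "
from m import *; from plan import *
plan((.451,.431,.09,-170),(.451,.431,.014,-170))"
```

```text
t 40.0 p [0.4687 0.3656 0.1949] phi -169.5 F [ 0.2 -0.8 -0.8] w 0.0699 q [ 0.54  0.19  1.72 -0.    1.24 -1.21]
 -> turn [-0.001 -0.001  0.009] rows 0.1 shift cm [ 0.61  6.75 10.49] rows 2.5
 -> turn [0. 0. 0.] rows 0.0 shift cm [0.  0.  7.6] rows 1.5
```

Emit:
{"op": "move_arm", "data": {"rows": [[[0.3,3.4,0],[0,0,0],7],[[0.3,3.4,0],[0,0,0],7],[[0,0,4],[0,0,0],7],[[0,0,4],[0,0,0],7],[[0,0,2],[0,0,0],7]]}}

```text
time: 40.45
ee_pos: [0.4501, 0.4268, 0.0914]
eef_rot: [-0.003, -0.089, 0.996, -0.002]
wrist_force: [-1.0, -0.5, 0.7]
gripper_width: 0.0704
gripper_force: 0.0
```

Emit:
{"op": "move_arm", "data": {"rows": [[[0,0,0],[0,0,0],7],[[0,0,0],[0,0,0],7]]}}

```text
time: 40.65
ee_pos: [0.4528, 0.4288, 0.0956]
eef_rot: [-0.0, -0.089, 0.996, -0.0]
wrist_force: [0.7, 0.1, 0.3]
gripper_width: 0.0703
gripper_force: 0.0
```

```bash
python3 -c "
from m import *; from plan import *
plan((.451,.431,.014,-170))"
```

```text
t 40.6 p [0.4528 0.4288 0.0956] phi -169.8 F [0.7 0.1 0.3] w 0.0703 q [ 0.65  0.36  1.71 -0.    1.07 -1.1 ]
 -> turn [-0.001 -0.001  0.004] rows 0.0 shift cm [0.14 0.25 8.16] rows 1.6
```

Emit:
{"op": "move_arm", "data": {"rows": [[[0.1,0.2,3],[0,0,0],7],[[0,0,2.5],[0,0,0],7],[[0,0,1.6],[0,0,0],7],[[0,0,1],[0,0,0],7],[[0,0,0],[0,0,0],7]]}}

```text
time: 41.15
ee_pos: [0.4513, 0.4312, 0.0141]
eef_rot: [-0.0, -0.089, 0.996, -0.0]
wrist_force: [0.3, -0.2, -0.6]
gripper_width: 0.0701
gripper_force: 0.0
```

Emit:
{"op": "move_arm", "data": {"rows": [[[0,0,0],[0,0,0],5],[[0,0,0],[0,0,0],4.4],[[0,0,0],[0,0,0],3.6],[[0,0,0],[0,0,0],3.6],[[0,0,0],[0,0,0],3.6]]}}

```text
time: 41.65
ee_pos: [0.4528, 0.4329, 0.0165]
eef_rot: [0.002, -0.089, 0.996, 0.001]
wrist_force: [0.5, 1.1, 5.3]
gripper_width: 0.0385
gripper_force: 62.2
```

Emit:
{"op": "move_arm", "data": {"rows": [[[0,0,0],[0,0,0],3.6],[[0,0,0],[0,0,0],3.6]]}}

```text
time: 41.85
ee_pos: [0.4528, 0.4328, 0.0165]
eef_rot: [0.001, -0.089, 0.996, 0.001]
wrist_force: [0.3, 0.9, 5.6]
gripper_width: 0.0391
gripper_force: 62.3
```

Emit:
{"op": "move_arm", "data": {"rows": [[[0,0,-1],[0,0,0],3.6],[[0,0,-2],[0,0,0],3.6],[[0,0,-3],[0,0,0],3.6],[[0,0,-3],[0,0,0],3.6],[[0,0,-3],[0,0,0],3.6]]}}

```text
time: 42.35
ee_pos: [0.45, 0.4304, 0.134]
eef_rot: [-0.002, -0.09, 0.996, -0.001]
wrist_force: [0.4, 0.7, -4.3]
gripper_width: 0.039
gripper_force: 61.2
```

```bash
python3 -c "
from m import *; from plan import *
plan((.51,-.051,.145,-176.7))"
```

```text
t 42.4 p [0.45   0.4304 0.134 ] phi -169.7 F [ 0.4  0.7 -4.3] w 0.0390 q [ 0.65  0.31  1.69 -0.    1.14 -1.1 ]
 -> turn [-0.002 -0.003  0.122] rows 0.8 shift cm [ -3.22 -48.4   -1.1 ] rows 9.7
```

Emit:
{"op": "move_arm", "data": {"rows": [[[0,0,-1],[0,0,0.122],3.6],[[-0.3,-3,0],[0,0,0],3.6],[[-0.3,-4.5,0],[0,0,0],3.6],[[-0.3,-4.5,0],[0,0,0],3.6],[[-0.3,-4.5,0],[0,0,0],3.6]]}}

```text
time: 42.85
ee_pos: [0.4712, 0.2654, 0.1432]
eef_rot: [-0.001, -0.029, 1.0, -0.001]
wrist_force: [1.3, -0.7, -3.5]
gripper_width: 0.0389
gripper_force: 61.5
```

Emit:
{"op": "move_arm", "data": {"rows": [[[-0.3,-4.5,0],[0,0,0],3.6],[[-0.3,-4.5,0],[0,0,0],3.6],[[-0.3,-4.5,0],[0,0,0],3.6],[[-0.3,-4.5,0],[0,0,0],3.6],[[-0.3,-4.5,0],[0,0,0],3.6]]}}

```text
time: 43.35
ee_pos: [0.499, 0.042, 0.1435]
eef_rot: [-0.001, -0.029, 1.0, 0.0]
wrist_force: [0.3, -0.2, -4.3]
gripper_width: 0.0391
gripper_force: 61.5
```

Emit:
{"op": "move_arm", "data": {"rows": [[[-0.3,-4.5,0],[0,0,0],3.6],[[-0.2,-3,0],[0,0,0],3.6],[[0,-1.5,0],[0,0,0],3.6],[[0,0,0],[0,0,0],3.6],[[0,0,0],[0,0,0],3.6]]}}

```text
time: 43.85
ee_pos: [0.5098, -0.045, 0.1438]
eef_rot: [-0.001, -0.028, 1.0, 0.001]
wrist_force: [-0.6, 0.0, -3.3]
gripper_width: 0.0389
gripper_force: 61.6
```

```bash
python3 -c "
from m import *; from plan import *
plan((.51,-.051,.045,-176.7))"
```

```text
t 43.9 p [ 0.5098 -0.045   0.1438] phi -176.8 F [-0.6  0.  -3.3] w 0.0389 q [-0.23  0.07  1.95  0.    1.12 -1.85]
 -> turn [ 0.002 -0.002 -0.001] rows 0.0 shift cm [ 0.02 -0.6   9.88] rows 2.0
```

Emit:
{"op": "move_arm", "data": {"rows": [[[0,-0.5,1],[0,0,0],3.6],[[0,0,3],[0,0,0],3.6],[[0,0,2],[0,0,0],3.6],[[0,0,0],[0,0,0],3.6],[[0,0,0],[0,0,0],3.6]]}}

```text
time: 44.35
ee_pos: [0.5105, -0.0498, 0.0838]
eef_rot: [-0.001, -0.029, 1.0, 0.0]
wrist_force: [1.0, 0.7, -3.7]
gripper_width: 0.039
gripper_force: 61.5
```

```bash
python3 -c "
from m import *; from plan import *
plan((.51,-.051,.0415,-176.7))"
```

```text
t 44.4 p [ 0.5105 -0.0498  0.0838] phi -176.6 F [ 1.   0.7 -3.7] w 0.0390 q [-0.23  0.16  1.98  0.    1.   -1.86]
 -> turn [ 0.001 -0.002  0.001] rows 0.0 shift cm [ 0.05 -0.12  4.23] rows 0.8
```

Emit:
{"op": "move_arm", "data": {"rows": [[[0,-0.1,1.5],[0,0,0],3.6],[[0,0,1.3],[0,0,0],3.6],[[0,0,0.7],[0,0,0],3.6],[[0,0,0.4],[0,0,0],3.6],[[0,0,0],[0,0,0],3.6]]}}

```text
time: 44.85
ee_pos: [0.5108, -0.0516, 0.0451]
eef_rot: [-0.001, -0.029, 1.0, 0.0]
wrist_force: [-0.6, 0.2, -4.7]
gripper_width: 0.0391
gripper_force: 61.7
```

Emit:
{"op": "move_arm", "data": {"rows": [[[0,0,0.2],[0,0,0],3.6],[[0,0,0],[0,0,0],3.6]]}}

```text
time: 45.05
ee_pos: [0.5115, -0.0518, 0.0438]
eef_rot: [0.0, -0.029, 1.0, -0.0]
wrist_force: [0.1, -0.7, -3.8]
gripper_width: 0.0388
gripper_force: 61.7
```

Emit:
{"op": "move_arm", "data": {"rows": [[[0,0,0.2],[0,0,0],3.6],[[0,0,0.1],[0,0,0],3.6],[[0,0,0],[0,0,0],3.6]]}}

```text
time: 45.35
ee_pos: [0.5113, -0.0518, 0.0406]
eef_rot: [0.0, -0.029, 1.0, -0.0]
wrist_force: [0.0, 0.6, -3.9]
gripper_width: 0.0389
gripper_force: 61.9
```

Emit:
{"op": "move_arm", "data": {"rows": [[[0,0,0],[0,0,0],4.4],[[0,0,0],[0,0,0],4.8],[[0,0,0],[0,0,0],4.8],[[0,0,-2],[0,0,0],4.8],[[0,0,-4],[0,0,0],4.8]]}}

```text
time: 45.85
ee_pos: [0.508, -0.051, 0.0981]
eef_rot: [-0.004, -0.029, 1.0, 0.001]
wrist_force: [1.1, 0.6, -0.6]
gripper_width: 0.0481
gripper_force: 0.0
```

Emit:
{"op": "move_arm", "data": {"rows": [[[0,0,-4],[0,0,0],3],[[0,0,-2],[0,0,0],1],[[3,0,0],[0,0,0],0],[[4,0.5,0],[0,0,0],0],[[4,2,0],[0,0,0],0]]}}

```text
time: 46.35
ee_pos: [0.3997, -0.0339, 0.1614]
eef_rot: [0.001, -0.028, 1.0, -0.001]
wrist_force: [-0.0, 0.6, 0.1]
gripper_width: 0.0001
gripper_force: 0.0
```

Emit:
{"op": "move_arm", "data": {"rows": [[[3,3,0],[0,0,0],0],[[0,0,0],[0,0,0],0],[[0,0,0],[0,0,0],0]]}}

```text
time: 46.65
ee_pos: [0.3684, -0.0046, 0.161]
eef_rot: [0.001, -0.029, 1.0, -0.0]
wrist_force: [0.8, -0.2, -0.6]
gripper_width: 0.0003
gripper_force: 0.0
```

```bash
python3 -c "
from m import *; from plan import *
plan((.37,.0145,.14,-176.7),(.37,.0145,.055,-176.7))
for n in('top','scene'):
    im,d=snap(n,n+'15');P=cloud(n,d);X,Y,Z=np.moveaxis(P,2,0)
    m=blob((X>.44)&(X<.58)&(Y>-.09)&(Y<-.01)&(Z>.04)&(Z<.08));q=P[m];print(n,'vee',rect(q),np.nanpercentile(q[:,2],[5,50,95]).round(3),m.sum())
    m=(X>.44)&(X<.58)&(Y>.01)&(Y<.155)&(Z>.036)&(Z<.052);N,l,s,c=cv2.connectedComponentsWithStats(m.astype(np.uint8))
    for i in range(1,N):
        if s[i,4]>30: q=P[l==i];print(' bar',rect(q),np.nanmedian(q[:,2]).round(4),s[i,4])
    m=(X>.4)&(X<.6)&(Y>.22)&(Y<.52)&(Z>.01)&(Z<.06);print('left on mat',m.sum())
    if n=='top':print(lightrects(im,.005,.4,.6,-.5,-.25,smax=90,thr=130))
"
```

```text
t 46.6 p [ 0.3684 -0.0046  0.161 ] phi -176.7 F [ 0.8 -0.2 -0.6] w 0.0003 q [-0.2  -0.3   2.25 -0.    1.19 -1.83]
 -> turn [-0.001  0.002  0.001] rows 0.0 shift cm [-0.27  1.9   2.1 ] rows 0.6
 -> turn [0. 0. 0.] rows 0.0 shift cm [0.  0.  8.5] rows 1.7
top vee ([508.0, -52.5], [59.7, 40.0], 4.6) [0.047 0.058 0.069] 153
 bar ([512.1, 50.8], [116.6, 28.3], 3.2) 0.0431 165
 bar ([505.8, 118.5], [115.5, 24.5], 1.7) 0.0433 168
left on mat 32
[([490.4, -379.5], [191.6, 102.3], 81.7)]
scene vee ([512.4, -55.2], [67.8, 61.4], 7.4) [0.043 0.056 0.067] 245
 bar ([506.5, 51.7], [110.4, 29.7], 1.2) 0.0427 207
 bar ([502.0, 121.6], [111.7, 29.8], 2.4) 0.0422 213
left on mat 23
```

Emit:
{"op": "move_arm", "data": {"rows": [[[0,1.9,2],[0,0,0],0],[[0,0,4],[0,0,0],0],[[0,0,4.4],[0,0,0],0],[[0,0,0],[0,0,0],0],[[0,0,0],[0,0,0],0]]}}

```text
time: 47.25
ee_pos: [0.3673, 0.0138, 0.0564]
eef_rot: [-0.001, -0.028, 1.0, 0.0]
wrist_force: [0.9, -0.3, 0.8]
gripper_width: -0.0001
gripper_force: 0.0
```

Emit:
{"op": "move_arm", "data": {"rows": [[[-2,0,0],[0,0,0],0],[[-1,0,0],[0,0,0],0],[[-1,0,0],[0,0,0],0],[[-2,0,0],[0,0,0],0],[[-2,0,0],[0,0,0],0]]}}

```text
time: 47.75
ee_pos: [0.4468, 0.0186, 0.0574]
eef_rot: [-0.001, -0.029, 1.0, -0.0]
wrist_force: [-3.5, 0.3, 4.1]
gripper_width: 0.0001
gripper_force: 1.8
```

Emit:
{"op": "move_arm", "data": {"rows": [[[-2,0,0],[0,0,0],0],[[-2,0,0],[0,0,0],0],[[-2,0,0],[0,0,0],0],[[-1.5,0,0],[0,0,0],0],[[0,0,0],[0,0,0],0]]}}

```text
time: 48.25
ee_pos: [0.5251, 0.0228, 0.0583]
eef_rot: [0.002, -0.029, 1.0, -0.0]
wrist_force: [0.4, 0.2, 0.5]
gripper_width: -0.0003
gripper_force: 0.0
```

```bash
python3 -c "
from m import *; from plan import *
plan((.57,.026,.055,-176.7))
im,d=snap('top','t16');print(drawer(im))"
```

```text
t 48.2 p [0.5251 0.0228 0.0583] phi -176.7 F [0.4 0.2 0.5] w -0.0003 q [-0.09  0.23  1.97 -0.    0.95 -1.72]
 -> turn [-0.001  0.004 -0.   ] rows 0.0 shift cm [-4.5   0.07  0.33] rows 0.9
(np.int64(77), np.int64(293), np.int64(313), np.int64(185), np.int64(190), ([545.3, -87.4], [80.4, 16.5], -87.6))
```

Emit:
{"op": "move_arm", "data": {"rows": [[[-1,0,0],[0,0,0],0],[[-1,0,0],[0,0,0],0],[[-1,0,0],[0,0,0],0],[[-1,0,0],[0,0,0],0],[[-0.6,0,0],[0,0,0],0]]}}

```text
time: 48.8
ee_pos: [0.5614, 0.0255, 0.0563]
eef_rot: [-0.008, -0.029, 1.0, -0.0]
wrist_force: [-15.2, -1.4, 12.1]
gripper_width: 0.0002
gripper_force: 7.3
```

Emit:
{"op": "move_arm", "data": {"rows": [[[-0.5,0,0],[0,0,0],0],[[-0.5,0,0],[0,0,0],0],[[0,0,0],[0,0,0],0]]}}

```text
time: 49.1
ee_pos: [0.5707, 0.026, 0.0559]
eef_rot: [-0.009, -0.029, 1.0, 0.0]
wrist_force: [-15.5, -1.6, 11.7]
gripper_width: -0.0002
gripper_force: 7.9
```

```bash
python3 -c "
from m import *; from plan import *
plan((.575,.026,.055,-176.7))
im,d=snap('top','t17');print(drawer(im))"
```

```text
t 49.1 p [0.5707 0.026  0.0559] phi -176.7 F [-15.5  -1.6  11.7] w -0.0002 q [-0.08  0.33  1.84 -0.    0.99 -1.7 ]
 -> turn [ 0.001 -0.017  0.   ] rows 0.1 shift cm [-0.43 -0.03  0.09] rows 0.1
(np.int64(89), np.int64(291), np.int64(312), np.int64(174), np.int64(180), ([586.9, -82.8], [85.3, 18.9], -86.1))
```

Emit:
{"op": "move_arm", "data": {"rows": [[[-0.4,0,0],[0,0,0],0],[[-0.4,0,0],[0,0,0],0],[[0,0,0],[0,0,0],0]]}}

```text
time: 49.45
ee_pos: [0.5703, 0.026, 0.0559]
eef_rot: [-0.019, -0.03, 0.999, -0.0]
wrist_force: [-35.6, -3.9, 31.0]
gripper_width: 0.0002
gripper_force: 18.7
```

Emit:
{"op": "move_arm", "data": {"rows": [[[-0.4,0,0],[0,0,0],0],[[-0.3,0,0],[0,0,0],0],[[0,0,0],[0,0,0],0]]}}

```text
time: 49.75
ee_pos: [0.57, 0.026, 0.056]
eef_rot: [-0.028, -0.03, 0.999, -0.0]
wrist_force: [-53.0, -6.0, 46.5]
gripper_width: 0.0005
gripper_force: 28.1
```

Solidly home against the stop. Backing off and checking that it stays latched.

Emit:
{"op": "move_arm", "data": {"rows": [[[1,0,0],[0,0,0],0],[[1.5,0,0],[0,0,0],0],[[3,0,0],[0,0,0],0],[[4,0,0],[0,0,0],0],[[4,0,0],[0,0,0],0]]}}

```text
time: 50.25
ee_pos: [0.4567, 0.0192, 0.0569]
eef_rot: [0.0, -0.029, 1.0, -0.0]
wrist_force: [0.1, -0.3, 0.4]
gripper_width: 0.0
gripper_force: 0.0
```

Emit:
{"op": "move_arm", "data": {"rows": [[[0,0,-3],[0,0,0],0],[[0,0,-5],[0,0,0],0],[[0,0,-5],[0,0,0],0],[[0,-2,0],[0,0,0],0],[[0,-4,0],[0,0,0],0]]}}

```text
time: 50.75
ee_pos: [0.4629, -0.0399, 0.1898]
eef_rot: [0.003, -0.031, 1.0, -0.0]
wrist_force: [0.6, 0.6, -0.5]
gripper_width: -0.0001
gripper_force: 0.0
```

Emit:
{"op": "move_arm", "data": {"rows": [[[0,-4,0],[0,0,0],0],[[0,-4,0],[0,0,0],0],[[0,-4,0],[0,0,0],0],[[0,0,0],[0,0,0],0],[[0,0,0],[0,0,0],0]]}}

```text
time: 51.25
ee_pos: [0.4678, -0.1608, 0.1866]
eef_rot: [-0.0, -0.027, 1.0, 0.0]
wrist_force: [0.4, 0.2, -0.2]
gripper_width: -0.0002
gripper_force: 0.0
```

```bash
python3 -c "
from m import *; from plan import *
plan((.575,.026,.055,-176.7))
im,d=snap('top','t18');print(drawer(np.load('pics/top0.npz')['im']),drawer(im),lightrects(im,.005,.4,.6,-.5,-.25,smax=90,thr=130))
u,v=proj('top',(.49,-.37,0))[0].astype(int); a,b=[np.load(f'pics/{n}.npz')['im'][v-25:v+25,u-32:u+32].astype(int) for n in('t3','t18')]
print('vice diff since t3',(abs(a-b).max(2)>50).sum())
for n,dd in(('top',d),('scene',snap('scene','s18')[1])):
  P=cloud(n,dd);X,Y,Z=np.moveaxis(P,2,0)
  m=(Z>.125)&(Z<.2)&(X>.6)&(X<.68)&(Y>.26)&(Y<.32);q=P[blob(m)];print('rod',rect(q),np.nanpercentile(q[:,2],97))
  for z in(.13,.15,.17,.185):print(z,np.nanmean(P[m&(abs(Z-z)<.01)],0).round(3))"
```

```text
t 51.2 p [ 0.4678 -0.1608  0.1866] phi -176.9 F [ 0.4  0.2 -0.2] w -0.0002 q [-0.47 -0.02  1.96  0.    1.2  -2.1 ]
 -> turn [ 0.001 -0.    -0.003] rows 0.0 shift cm [-11.77  18.03  13.16] rows 5.0
(np.int64(308), np.int64(235), np.int64(312), np.int64(174), np.int64(185), ([579.0, 27.8], [307.0, 19.7], -86.4)) (np.int64(310), np.int64(235), np.int64(312), np.int64(174), np.int64(185), ([579.5, 27.9], [307.0, 19.7], -86.6)) [([490.9, -375.7], [147.0, 102.1], 82.2)]
vice diff since t3 1151
rod ([642.0, 291.3], [15.7, 15.6], 44.9) 0.19087522209961313
0.13 [0.637 0.288 0.134]
0.15 [0.637 0.289 0.151]
0.17 [0.639 0.287 0.174]
0.185 [0.643 0.29  0.187]
rod ([649.7, 294.8], [16.5, 16.2], 57.7) 0.1895242745968976
0.13 [0.649 0.296 0.131]
0.15 [0.65  0.297 0.151]
0.17 [0.652 0.297 0.171]
0.185 [0.651 0.295 0.185]
```

Emit:
{"op": "move_arm", "data": {"rows": [[[0,4.5,0],[0,0,0],0],[[0,4.5,0],[0,0,0],0],[[0,4.5,0],[0,0,0],0],[[0,4.5,0],[0,0,0],0],[[0,0,0],[0,0,0],0]]}}

```text
time: 51.85
ee_pos: [0.4563, 0.0253, 0.1862]
eef_rot: [-0.0, -0.033, 0.999, 0.001]
wrist_force: [-0.6, -1.2, -0.8]
gripper_width: 0.0001
gripper_force: 0.0
```

```bash
python3 -c "
from m import *; from plan import *
im,d=snap('top','t19');ims,ds=snap('scene','s19')
for n,f in(('top','t3'),('top','t19'),('scene','s9'),('scene','s19')):
    z=np.load(f'pics/{f}.npz');P=cloud(n,z['d']);X,Y,Z=np.moveaxis(P,2,0);m=blob((X>.42)&(X<.56)&(Y>-.5)&(Y<-.25)&(Z>.038)&(Z<.065));q=P[m];print(f,rect(q),np.nanmean(q,0).round(4),m.sum())
    m=blob((X>.42)&(X<.56)&(Y>-.5)&(Y<-.25)&(Z>.008)&(Z<.065));q=P[m];print(f,rect(q),m.sum())
u,v=proj('top',(.49,-.37,0))[0].astype(int); a,b=[np.load(f'pics/{n}.npz')['im'][v-25:v+25,u-32:u+32].astype(int) for n in('t3','t19')]
print('vice diff',(abs(a-b).max(2)>50).sum())
a,b=np.load('pics/top0.npz')['im'].astype(int),im.astype(int);D=(abs(a-b).max(2)>60);N,l,s,c=cv2.connectedComponentsWithStats(D.astype(np.uint8))
print([(s[i].tolist()) for i in range(1,N) if s[i,4]>25])"
```

```text
t3 ([497.6, -320.0], [65.7, 33.0], -3.7) [ 0.4971 -0.3187  0.0504] 138
t3 ([490.4, -384.5], [184.5, 74.2], 82.6) 657
t19 ([485.6, -415.7], [99.0, 64.8], 84.1) [ 0.488  -0.4002  0.0482] 205
t19 ([491.2, -378.7], [173.8, 74.7], 82.0) 637
s9 ([490.2, -414.2], [105.7, 72.9], 82.9) [ 0.4934 -0.3963  0.0475] 205
s9 ([485.1, -378.5], [180.2, 100.1], 81.4) 699
s19 ([490.1, -412.4], [103.4, 70.6], 82.0) [ 0.4931 -0.3967  0.0471] 213
s19 ([494.7, -389.4], [203.7, 78.0], 81.8) 709
vice diff 57
[[545, 83, 15, 44, 259], [350, 116, 90, 56, 1498], [443, 128, 48, 59, 1358], [323, 159, 29, 23, 241], [426, 172, 61, 27, 640], [394, 174, 28, 23, 277], [247, 184, 64, 99, 2762], [324, 184, 64, 49, 1242], [377, 185, 13, 7, 32], [213, 186, 7, 30, 206], [193, 188, 8, 30, 176], [390, 194, 6, 18, 40], [373, 197, 54, 48, 1117], [426, 198, 52, 16, 386], [483, 200, 9, 7, 40], [169, 208, 15, 17, 160], [466, 233, 31, 31, 350], [323, 234, 17, 8, 74], [317, 241, 181, 122, 7963], [296, 244, 42, 36, 758], [285, 271, 26, 15, 166], [280, 287, 26, 36, 378], [179, 291, 108, 116, 6678], [259, 302, 17, 8, 85], [310, 309, 20, 12, 35], [266, 317, 8, 15, 49], [290, 325, 26, 28, 289], [290, 332, 12, 24, 113], [295, 361, 11, 5, 35]]
```

```bash
python3 -c "
from plant import robot
print(robot.job_done())"
```

```text
the job is handed in; nothing more can be done
None
```

The job is handed in at 52 s, no verdict shown: by the last camera checks the vice is centred in its outline, both parallels and the one vee block present are on the drawer floor, the rod is back down its hole and the drawer is shut and latched.

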